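# Pack the bender's forming posts away in their round case

## Task

Pack all the loose forming posts into the round case, shanks up, in its hexagonal pattern: each standing on one of the painted spots of the floor, with the middle spot taken. When they are all in, shut the lid fully, then swing the hasp up over its catch until it lies against the lid; leave the glue bottle, the wooden block and the wax tin where they are.

Things in the scene. Friction and masses are not known exactly. Their poses are not given: they have to be found in the camera images.
- case: round green sheet-metal case, 140 mm outer and 132 mm inner diameter, screwed to the bench. Origin: centre of its underside, z up. Its wall (4 mm) ends in a rim 50 mm above the bench; the inner floor is 6 mm above the bench. The lid's hinge is on its +y side, the hasp on its -y side.
- post0: forming post for the bender, standing upright: yellowish round body with a heavy steel foot, 40 mm in diameter and 40 mm tall, with a bright steel shank, 14 mm in diameter and 32 mm tall, on top of it (72 mm in all), 0.12 kg, origin at the centre of its underside, z up along the shank. Absent in some starts.
- post1: forming post for the bender, standing upright: yellowish round body with a heavy steel foot, 40 mm in diameter and 40 mm tall, with a bright steel shank, 14 mm in diameter and 32 mm tall, on top of it (72 mm in all), 0.12 kg, origin at the centre of its underside, z up along the shank. Absent in some starts.
- post2: forming post for the bender, standing upright: yellowish round body with a heavy steel foot, 40 mm in diameter and 40 mm tall, with a bright steel shank, 14 mm in diameter and 32 mm tall, on top of it (72 mm in all), 0.12 kg, origin at the centre of its underside, z up along the shank. Absent in some starts.
- post3: forming post for the bender, standing upright: yellowish round body with a heavy steel foot, 40 mm in diameter and 40 mm tall, with a bright steel shank, 14 mm in diameter and 32 mm tall, on top of it (72 mm in all), 0.12 kg, origin at the centre of its underside, z up along the shank. Absent in some starts.
- post4: forming post for the bender, standing upright: yellowish round body with a heavy steel foot, 40 mm in diameter and 40 mm tall, with a bright steel shank, 14 mm in diameter and 32 mm tall, on top of it (72 mm in all), 0.12 kg, origin at the centre of its underside, z up along the shank. Absent in some starts.
- post5: forming post for the bender, standing upright: yellowish round body with a heavy steel foot, 40 mm in diameter and 40 mm tall, with a bright steel shank, 14 mm in diameter and 32 mm tall, on top of it (72 mm in all), 0.12 kg, origin at the centre of its underside, z up along the shank. Absent in some starts.
- post6: forming post for the bender, standing upright: yellowish round body with a heavy steel foot, 40 mm in diameter and 40 mm tall, with a bright steel shank, 14 mm in diameter and 32 mm tall, on top of it (72 mm in all), 0.12 kg, origin at the centre of its underside, z up along the shank. Absent in some starts.
- mark0 (a point): centre of a dark spot with a pale edge, 32 mm across, painted in the middle of the case's floor (six spots in a regular hexagon round the seventh)
- mark1 (a point): centre of a dark spot with a pale edge, 32 mm across, painted on the case's floor, 43 mm from its middle, 0 degrees round from the case's +x axis towards its +y axis (six spots in a regular hexagon round the seventh)
- mark2 (a point): centre of a dark spot with a pale edge, 32 mm across, painted on the case's floor, 43 mm from its middle, 60 degrees round from the case's +x axis towards its +y axis (six spots in a regular hexagon round the seventh)
- mark3 (a point): centre of a dark spot with a pale edge, 32 mm across, painted on the case's floor, 43 mm from its middle, 120 degrees round from the case's +x axis towards its +y axis (six spots in a regular hexagon round the seventh)
- mark4 (a point): centre of a dark spot with a pale edge, 32 mm across, painted on the case's floor, 43 mm from its middle, 180 degrees round from the case's +x axis towards its +y axis (six spots in a regular hexagon round the seventh)
- mark5 (a point): centre of a dark spot with a pale edge, 32 mm across, painted on the case's floor, 43 mm from its middle, 240 degrees round from the case's +x axis towards its +y axis (six spots in a regular hexagon round the seventh)
- mark6 (a point): centre of a dark spot with a pale edge, 32 mm across, painted on the case's floor, 43 mm from its middle, 300 degrees round from the case's +x axis towards its +y axis (six spots in a regular hexagon round the seventh)
- lid (a joint): lid angle: 0 shut, growing as it opens, to 2.3 rad. A green cap 140 mm across with a 38 mm skirt; shut, it sits on the rim, its flat top 88 mm above the bench. Turns about a line along the case's x through lid_hinge. A stiff hinge (0.3 N m) holds it where it is left; it can be pushed over from behind with closed fingers (about 3 N at the free edge).
- lid_hinge (a point): middle of the lid's hinge line, 74 mm to the case's +y side of the middle and 50 mm above the bench
- lid_edge (a point): the point of the lid's flat top (outside) that is farthest from the hinge: from lid_hinge with the lid shut, 144 mm towards the case's -y and 38 mm up
- hasp (a joint): angle of the brass hasp: 0 upright against the lid's skirt, slot over the lid's catch, growing as it swings down and away from the case, to 1.5 rad. Strap 30 mm wide (along the case's x), 4 mm thick, 62 mm long, hinged along the case's x at hasp_hinge. A stiff hinge (0.06 N m) holds it where it is left; closed fingers can push it up.
- hasp_hinge (a point): middle of the hasp's hinge line, 78 mm to the case's -y side of the middle and 28 mm above the bench
- hasp_tip (a point): middle of the hasp's free end, 60 mm from its hinge line, where a small lip sticks out 8 mm on the side away from the case
- glue: bystander: glue bottle, 52 mm in diameter, 120 mm tall, origin at the centre of its underside
- block: bystander: pale wooden block 90 x 50 x 30 mm, origin at the centre of its underside
- tin: bystander: flat red wax tin, 70 mm in diameter, 28 mm tall, origin at the centre of its underside

How it is judged (in metres and radians):
On the way, in this order (a step that is already met when the one before it is completed fails the run):
1. every post stands upright on a painted spot of the case's floor, one of them on the middle spot, with the lid still open ((horizontal distance between post0 and mark0 below 0.01 m or horizontal distance between post0 and mark1 below 0.01 m or horizontal distance between post0 and mark2 below 0.01 m or horizontal distance between post0 and mark3 below 0.01 m or horizontal distance between post0 and mark4 below 0.01 m or horizontal distance between post0 and mark5 below 0.01 m or horizontal distance between post0 and mark6 below 0.01 m) and z of each of post0, post1, post2, post3, post4, post5, post6 in the frame of case below 0.01 m and angle between each of post0, post1, post2, post3, post4, post5, post6's own z axis and vertical below 0.12 rad and (horizontal distance between post1 and mark0 below 0.01 m or horizontal distance between post1 and mark1 below 0.01 m or horizontal distance between post1 and mark2 below 0.01 m or horizontal distance between post1 and mark3 below 0.01 m or horizontal distance between post1 and mark4 below 0.01 m or horizontal distance between post1 and mark5 below 0.01 m or horizontal distance between post1 and mark6 below 0.01 m) and (horizontal distance between post2 and mark0 below 0.01 m or horizontal distance between post2 and mark1 below 0.01 m or horizontal distance between post2 and mark2 below 0.01 m or horizontal distance between post2 and mark3 below 0.01 m or horizontal distance between post2 and mark4 below 0.01 m or horizontal distance between post2 and mark5 below 0.01 m or horizontal distance between post2 and mark6 below 0.01 m) and (horizontal distance between post3 and mark0 below 0.01 m or horizontal distance between post3 and mark1 below 0.01 m or horizontal distance between post3 and mark2 below 0.01 m or horizontal distance between post3 and mark3 below 0.01 m or horizontal distance between post3 and mark4 below 0.01 m or horizontal distance between post3 and mark5 below 0.01 m or horizontal distance between post3 and mark6 below 0.01 m) and (horizontal distance between post4 and mark0 below 0.01 m or horizontal distance between post4 and mark1 below 0.01 m or horizontal distance between post4 and mark2 below 0.01 m or horizontal distance between post4 and mark3 below 0.01 m or horizontal distance between post4 and mark4 below 0.01 m or horizontal distance between post4 and mark5 below 0.01 m or horizontal distance between post4 and mark6 below 0.01 m) and (horizontal distance between post5 and mark0 below 0.01 m or horizontal distance between post5 and mark1 below 0.01 m or horizontal distance between post5 and mark2 below 0.01 m or horizontal distance between post5 and mark3 below 0.01 m or horizontal distance between post5 and mark4 below 0.01 m or horizontal distance between post5 and mark5 below 0.01 m or horizontal distance between post5 and mark6 below 0.01 m) and (horizontal distance between post6 and mark0 below 0.01 m or horizontal distance between post6 and mark1 below 0.01 m or horizontal distance between post6 and mark2 below 0.01 m or horizontal distance between post6 and mark3 below 0.01 m or horizontal distance between post6 and mark4 below 0.01 m or horizontal distance between post6 and mark5 below 0.01 m or horizontal distance between post6 and mark6 below 0.01 m) and horizontal distance between any of post0, post1, post2, post3, post4, post5, post6 and mark0 below 0.01 m and value of joint lid above 1.2 rad), for 0.2 s.
2. the lid is shut, with the hasp still off its catch (value of joint lid below 0.05 rad and value of joint hasp above 0.4 rad), for 0.2 s.
3. the hasp is over its catch (value of joint lid below 0.05 rad and value of joint hasp below 0.08 rad), for 0.2 s.
At the end, for the whole second after the job is handed in: Every post present is in the case, upright (within 0.12 rad) on its floor (within 4 mm), at most 50 mm from its middle; the lid is shut to within 0.05 rad and the hasp to within 0.08 rad. The pattern (10 mm) is judged before the lid is shut (all of step 3 and horizontal distance between each of post0, post1, post2, post3, post4, post5, post6 and mark0 below 0.05 m and z of each of post0, post1, post2, post3, post4, post5, post6 in the frame of case below 0.01 m and angle between each of post0, post1, post2, post3, post4, post5, post6's own z axis and vertical below 0.12 rad); the robot touches nothing.
It fails at once if the glue bottle is moved more than 30 mm (distance of glue from where it was at the start of the episode above 0.03 m).
It fails at once if the wooden block is moved more than 30 mm (distance of block from where it was at the start of the episode above 0.03 m).
It fails at once if the wax tin is moved more than 30 mm (distance of tin from where it was at the start of the episode above 0.03 m).
Of post0, post1, post2, post3, post4, post5, post6 only 5 to 7 are there at a start; the rules pass over those that are not, and their reading is None.
At some moment in a run one of post0, post1, post2, post3, post4, post5, post6 may be knocked a few centimetres aside while the robot is not near it.
It also fails if it takes over 210 s, if anything falls off the work surface, if the arm or the gripper's body presses on something with over 40 N, if the wrist force passes 120 N, or if a joint passes its speed limit or range.

## Robot

A 6-joint arm with a two-finger parallel gripper is mounted at the origin on the work surface. World frame = base frame: x ahead of the robot, y to its left, z up, the work surface at z = 0. Lengths are in mm, angles in rad, forces in N, time in s.
With the tool pointing down it reaches from about 400 to 825 mm from the base axis. Payload 7 kg.
Tool frame: the origin (TCP) lies between the finger pads; the fingertips stand 11 mm ahead of it and the grasp point (between the pads) lies 8 mm behind it (ctrl.nose_length is the distance from the TCP to the fingertips, in mm); z points along the fingers, y is the line along which they close (so a half turn about z gives the same grasp; the last joint's range is limited). The gripper opens to 88 mm and grips with 3 to 60 N. Pads are 19 mm wide; open, the fingers measure 130 mm over their backs; the gripper's body (78 mm by 193 mm) begins 47 mm behind the grasp point.
Start: joints at [0.288, 0.359, 0.012, 0, -1.224, -0.288], TCP at [674.978, -0.019, 237.561] pointing down, gripper open.
Joint ranges: [-3.07, 3.07], [-1.43, 2.12], [-1.02, 1.25], [-3.03, 1.67], [-3.05, -0], [-3.03, 3.03]. Speed limits (rad/s): [2.39, 2.39, 3.01, 3.14, 3.14, 3.14].

## Interface

Orientations are given as a rotation vector (axis times angle).
In Python, from workcell import ctrl gives the robot as it stands.
- The arm moves only by the shell command python3 -m jog 'ROWS' [FORCE]. ROWS is JSON, a list that holds one entry, the list of rows, each a list of 7 numbers: the shift along the world's x, y, z each as a share of 0.5 m, from -1 to 1, then the turn, a rotation vector about the world's x, y, z each as a share of 0.5 rad, from -1 to 1, then the opening, from 0 (shut) to 1 (fully open). In form: [[[x, y, z, wx, wy, wz, grip], ...]]. A call has 1 to 10 rows; each row shifts and turns the commanded pose from where the row before left it; what a row does not reach is not made up. A row lasts 1/10 s, in which the tool goes at most 50 mm and 8.59 degrees, less where a joint would pass 70% of its speed; a pose out of reach is approached as far as the arm can. A call with a number of a shift or a turn outside -1 to 1 is refused whole. A call with a gripper value outside its range is refused whole. The fingers move at their own pace and stop on an object; FORCE is the grip in N (left out, the last holds). Time passes only in rows, so rows that do not move let the fingers close. It gives the time, the measured TCP pose, the force, the opening and the grip force at its end, in the units of the state.
- ctrl.observe(): the state, without advancing time (a new reading comes with each control period).
- ctrl.get_image(name): name is "scene" or "side" or "wrist"; returns a dict with "image" (400x640x3 uint8, red, green, blue), "fovy" (degrees; the focal length in pixels is half the picture's height over the tangent of half this angle, whatever the lens; pixels are square), "cx", "cy" (the principal point, pixels), "distortion" ([k1, k2, p1, p2, k3] as OpenCV has them; the pictures are not rectified), "world_to_cam" (4x4, takes a point from world to camera coordinates). Camera axes: x right, y up, looking along -z (the intrinsics and any distortion apply to the point x, -y, -z); pixel columns grow to the right and rows downward; lengths in mm; the calibration is good to about 2 mm. A picture is of the moment at which its call begins. There is no depth.
- ctrl.sign_off(): hands the job in; it is judged then, once.
The state is a dict: "clock": time; "qpos": joint angles; "qvel": joint speeds; "joint_efforts": joint torques, N m; "position": TCP position; "ee_rot": TCP orientation; "ft_force": force on the tool from outside, world axes, zero at the start; "ft_torque": the same for the moment, N m; "gripper_width": finger opening in mm; "gripper_force": force on a finger pad.
Only numpy, scipy, OpenCV 4.12 (cv2) and the standard library are available. Lean on these libraries where they do the work, as an engineer would, in place of code of your own. Each camera call takes 0.05 s, during which the arm holds its last target. There are 200 camera calls.

## Working session

There is one attempt and no reset: what is moved stays moved. The work goes in short steps, Python scripts to look and compute and a shell command to move; the robot and the scene stay as the last step left them, time stands still between calls to the robot, and variables do not carry over. Pictures are saved under pics/ and viewed, at most 14 in all, crops included, and the job is handed in when it is done.

```bash
ls; mkdir -p pics; python3 - <<'E'
from workcell import ctrl
import cv2
for n in("scene","side","wrist"):
    d=ctrl.get_image(n); cv2.imwrite(f"pics/{n}0.png",d["image"][:,:,::-1]); print(n,d["fovy"],d["cx"],d["cy"],d["distortion"],d["world_to_cam"])
print(ctrl.observe())
E
```

```text
pics
scene 56.76075696445851 321.5489976002371 201.97360009057516 [-0.01415196  0.          0.          0.          0.        ] [[ 2.47283195e-01  9.68915897e-01 -7.28053722e-03 -5.36461282e+01]
 [-6.71940575e-01  1.76894146e-01  7.19169191e-01  3.45268681e+02]
 [ 6.98102346e-01 -1.72946367e-01  6.94796854e-01 -1.35728421e+03]
 [ 0.00000000e+00  0.00000000e+00  0.00000000e+00  1.00000000e+00]]
side 55.00084961761333 319.25219701080897 195.29233860583076 [-0.08870061  0.          0.          0.          0.        ] [[ 9.93059705e-01 -1.16470339e-01 -1.63426752e-02 -5.94064779e+02]
 [ 8.45610513e-02  6.10493749e-01  7.87494007e-01 -6.00854851e+01]
 [-8.17425928e-02 -7.83410520e-01  6.16105597e-01 -9.68847771e+02]
 [ 0.00000000e+00  0.00000000e+00  0.00000000e+00  1.00000000e+00]]
wrist 59.37719315055017 322.9322756424536 203.53830228117005 [-0.04083254  0.          0.          0.          0.        ] [[-9.99996926e-01  1.19632698e-03  2.17179387e-03  6.74530797e+02]
 [-1.73366718e-03 -9.63559532e-01 -2.67488361e-01  3.33085065e+01]
 [ 1.77264915e-03 -2.67491303e-01  9.63558644e-01 -3.89755379e+02]
 [ 0.00000000e+00  0.00000000e+00  0.00000000e+00  1.00000000e+00]]
{'clock': 0.15, 'qpos': array([ 2.88096564e-01,  3.59236718e-01,  1.12547258e-02, -2.20425561e-04,
       -1.22406801e+00, -2.88075981e-01]), 'qvel': array([ 0.00164269, -0.00134481,  0.00123368,  0.00016225, -0.00010076,
       -0.0004519 ]), 'joint_efforts': array([ 1.39394037e-04, -5.83274567e+01,  2.93289685e+01,  7.00122759e+00,
        8.75052094e-03, -9.76538854e-05]), 'position': array([ 6.74652525e+02, -3.79635670e-02,  2.36828407e+02]), 'ee_rot': array([ 2.22067166e+00, -2.22079258e+00, -1.22520245e-03]), 'ft_force': array([-0.41105751,  0.35444122,  0.47383009]), 'ft_torque': array([-0.05051602, -0.00556306, -0.0262243 ]), 'gripper_force': 0.0, 'gripper_width': 87.32310666552964}
```

View pics/scene0.png

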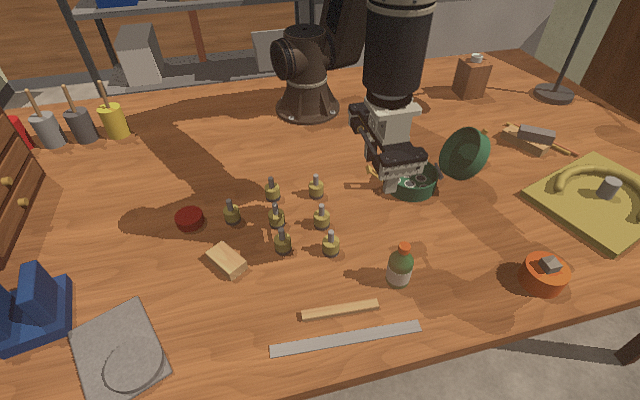

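View pics/side0.png

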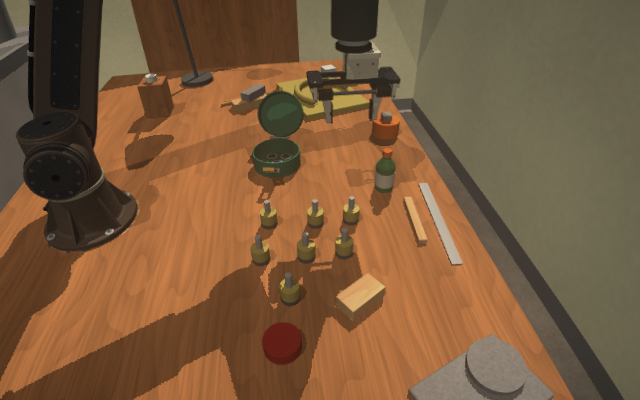

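Scene and side show seven posts (side pixels roughly (268,215), (315,213), (351,211), (260,250), (306,247), (344,243), (289,290)), the case at side (277,157) with its lid open at the back, and the tin, block and bottle. Now the wrist view.

View pics/wrist0.png

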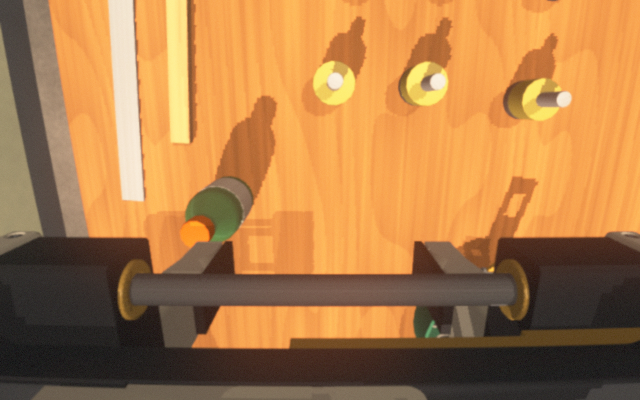

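```bash
cat > h.py <<'E'
import numpy as np, cv2
from workcell import ctrl
def shot(n,save=None):
    d=ctrl.get_image(n)
    if save: cv2.imwrite(f"pics/{save}.png",d["image"][:,:,::-1])
    f=200/np.tan(np.radians(d["fovy"])/2)
    d["K"]=np.array([[f,0,d["cx"]],[0,f,d["cy"]],[0,0,1]]); d["D"]=np.array(d["distortion"])
    M=np.diag([1,-1,-1])@np.array(d["world_to_cam"])[:3]; d["R"]=M[:,:3]; d["t"]=M[:,3]; d["c"]=-d["R"].T@d["t"]
    return d
def ray(d,uv):
    p=cv2.undistortPoints(np.array(uv,float).reshape(-1,1,2),d["K"],d["D"]).reshape(-1,2)
    return np.c_[p,np.ones(len(p))]@d["R"]
def onplane(d,uv,z):
    r=ray(d,uv); s=(z-d["c"][2])/r[:,2]; return d["c"]+r*s[:,None]
def proj(d,P):
    return cv2.projectPoints(np.array(P,float).reshape(-1,1,3),cv2.Rodrigues(d["R"])[0],d["t"],d["K"],d["D"])[0].reshape(-1,2)
E
python3 - <<'E'
from h import *
d=shot("side")
b=onplane(d,[(268,222),(315,220),(351,217),(260,257),(306,253),(344,249),(289,297)],12); print(b.round())
print("case",onplane(d,[(277,150)],50).round(),"tin,block",onplane(d,[(282,340),(361,292),(385,187)],28).round())
w=shot("wrist"); print("wristcam",w["c"].round(), ctrl.observe()["position"].round())
E
```

```text
[[ 463.  -87.   12.]
 [ 577.  -95.   12.]
 [ 665.  -96.   12.]
 [ 444. -201.   12.]
 [ 545. -202.   12.]
 [ 630. -201.   12.]
 [ 501. -316.   12.]]
case [[496. 182.  50.]] tin,block [[ 484. -419.   28.]
 [ 641. -335.   28.]
 [ 772.   -9.   28.]]
wristcam [675. -73. 383.] [675.  -0. 237.]
```

The wrist view shows three posts at (334,82), (425,83), (537,99), image up being -y and right -x, the bottle at (215,210), and the fingers closing along world x. I'll go up for an overview of the posts and the case.

```bash
python3 -m jog '[[[-0.06,-0.04,0.08,0,0,0,1],[-0.06,-0.04,0.08,0,0,0,1],[-0.06,-0.04,0.08,0,0,0,1],[-0.06,-0.04,0.08,0,0,0,1],[0,0,0,0,0,0,1],[0,0,0,0,0,0,1]]]'
cat > posts.py <<'E'
from h import *
def find(d,zm=40):
    hsv=cv2.cvtColor(d["image"],cv2.COLOR_RGB2HSV)
    m=cv2.inRange(hsv,(22,110,60),(34,255,255))
    m=cv2.morphologyEx(m,cv2.MORPH_CLOSE,np.ones((7,7)))
    out=[]
    for c in cv2.findContours(m,cv2.RETR_EXTERNAL,cv2.CHAIN_APPROX_NONE)[0]:
        if cv2.contourArea(c)>60:
            x,y,w,h=cv2.boundingRect(c); out.append((x,y,w,h,cv2.contourArea(c),cv2.minEnclosingCircle(c)))
    return out,m
E
python3 - <<'E'
from posts import *
d=shot("wrist","w1"); o,m=find(d)
for x in o: print(x, onplane(d,[x[5][0]],40).round(1))
E
```

```text
clock: 0.85
position: [563.2, -74.7, 387.9]
ee_rot: [-2.218, 2.22, -0.003]
ft_force: [0.4, -0.0, -1.1]
gripper_width: 88.0
gripper_force: 0.0
(371, 258, 27, 15, 219.5, ((384.0, 265.0), 13.601571083068848)) [[470.9  88.4  40. ]]
(155, 215, 38, 36, 486.5, ((173.6747283935547, 231.7930145263672), 18.71379852294922)) [[790.2  34.   40. ]]
(381, 141, 27, 28, 308.0, ((393.9677429199219, 154.77420043945312), 13.808250427246094)) [[464.4 -81.3  40. ]]
(301, 132, 27, 28, 338.0, ((314.072265625, 145.46531677246094), 13.865748405456543)) [[577.  -94.4  40. ]]
(239, 132, 27, 28, 304.0, ((252.33999633789062, 145.10000610351562), 14.152326583862305)) [[663.5 -95.2  40. ]]
(142, 72, 18, 110, 1185.0, ((150.0, 126.5), 55.08412551879883)) [[ 805.9 -121.9   40. ]]
(399, 53, 29, 31, 413.5, ((412.96875, 68.0), 15.291060447692871)) [[ 444.7 -197.    40. ]]
(260, 49, 29, 31, 396.0, ((273.72833251953125, 64.41338348388672), 15.510092735290527)) [[ 629.6 -201.6   40. ]]
(324, 48, 29, 32, 455.5, ((337.1326599121094, 63.56122589111328), 15.585474014282227)) [[ 545.6 -202.3   40. ]]
```

View pics/w1.png

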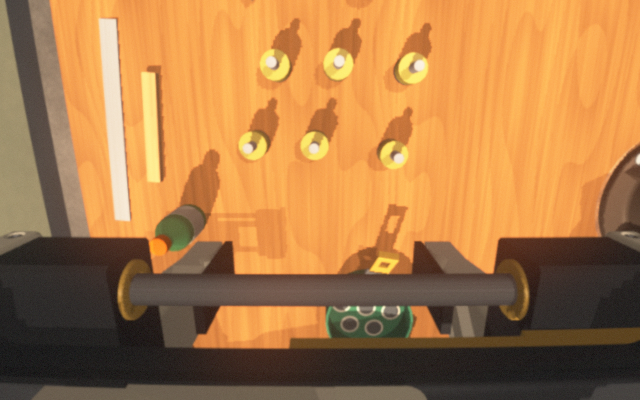

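Six posts are measured (wrist pixels (275,65), (338,64), (412,68), (252,146), (314,146), (394,155); a seventh at the top edge), hasp at (384,265), case spots at (330-410,300-325). The case seems turned about -15°. I'll move the wrist camera behind it for a precise pose.

```bash
python3 -m jog '[[[-0.012,0.09,0,0,0,0,1],[-0.012,0.09,0,0,0,0,1],[-0.012,0.09,0,0,0,0,1],[-0.012,0.09,0,0,0,0,1],[-0.012,0.09,0,0,0,0,1],[-0.012,0.09,0,0,0,0,1],[-0.012,0.09,0,0,0,0,1],[-0.012,0.09,0,0,0,0,1],[-0.012,0.09,0,0,0,0,1],[-0.012,0.09,0,0,0,0,1]]]'
python3 -m jog '[[[0,0,0,0,0,0,1],[0,0,0,0,0,0,1]]]'
python3 - <<'E'
from h import *
d=shot("wrist","w2")
u=cv2.resize(d["image"][60:260,200:480],None,fx=2.5,fy=2.5,interpolation=cv2.INTER_CUBIC); cv2.imwrite("pics/w2c.png",u[:,:,::-1])
s=shot("side"); u=cv2.resize(s["image"][60:200,200:360],None,fx=4,fy=4,interpolation=cv2.INTER_CUBIC); cv2.imwrite("pics/s2c.png",u[:,:,::-1])
E
```

```text
clock: 1.9
position: [502.7, 378.1, 383.9]
ee_rot: [2.22, -2.218, 0.0]
ft_force: [1.4, 0.2, 0.2]
gripper_width: 87.5
gripper_force: 0.0
clock: 2.1
position: [502.9, 377.2, 383.3]
ee_rot: [2.221, -2.216, 0.001]
ft_force: [0.8, 0.1, 0.7]
gripper_width: 87.5
gripper_force: 0.0
```

View pics/w2c.png

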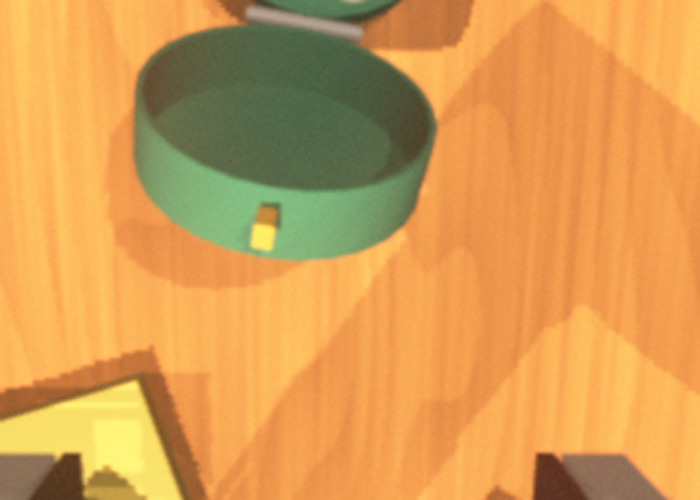

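View pics/s2c.png

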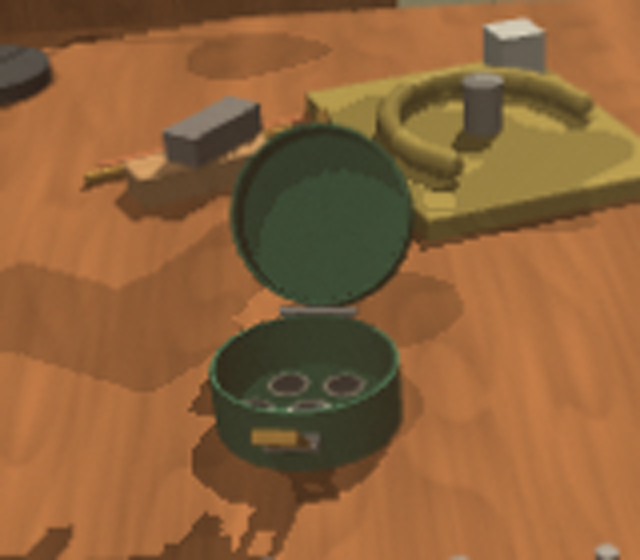

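The wrist crop shows the lid lying well back, opening upward, its catch at (263,228) and the grey hinge bar from (248,14) to (362,32). The side crop confirms it, with the hasp standing out at (275,438). I'll shift 150 mm to -y so that the case itself is in view.

```bash
python3 - <<'E'
from h import *
d=shot("wrist")
h=onplane(d,[(200+249/2.5,60+15/2.5),(200+362/2.5,60+31/2.5)],50); print("hinge",h.round(1)); v=h[0]-h[1]; print("yaw",np.degrees(np.arctan2(v[1],v[0])))
# lid rim free point (skirt edge far from hinge): 140mm from the hinge line at angle; opening-plane
hm=h.mean(0); y=np.array([-v[1],v[0],0])/np.hypot(*v[:2])
for q in (2.3,2.1,1.9,1.7,1.5):
    dirn=-y*np.cos(q)+np.array([0,0,1])*np.sin(q); n=-( -y*np.sin(q)*-1)  # dirn: rim direction
    up=y*np.sin(q)+np.array([0,0,1])*np.cos(q)
    print(q,((proj(d,[hm+144*dirn,hm+144*dirn+38*up])-[200,60])*2.5).round())
E
python3 -m jog '[[[0,-0.075,0,0,0,0,1],[0,-0.075,0,0,0,0,1],[0,-0.075,0,0,0,0,1],[0,-0.075,0,0,0,0,1],[0,0,0,0,0,0,1],[0,0,0,0,0,0,1]]]'
python3 - <<'E'
from h import *
d=shot("wrist","w3")
u=cv2.resize(d["image"][60:260,200:460],None,fx=3,fy=3,interpolation=cv2.INTER_CUBIC); cv2.imwrite("pics/w3c.png",u[:,:,::-1])
E
```

```text
hinge [[533.4 251.2  50. ]
 [474.9 259.1  50. ]]
yaw -7.7011739092098574
2.3 [[276. 233.]
 [270. 287.]]
2.1 [[282. 181.]
 [273. 254.]]
1.9 [[289. 114.]
 [279. 205.]]
1.7 [[299.  35.]
 [286. 140.]]
1.5 [[309. -49.]
 [296.  61.]]
clock: 2.85
position: [503.7, 224.0, 387.0]
ee_rot: [-2.217, 2.223, 0.0]
ft_force: [0.3, 0.9, 0.3]
gripper_width: 88.2
gripper_force: 0.0
```

View pics/w3c.png

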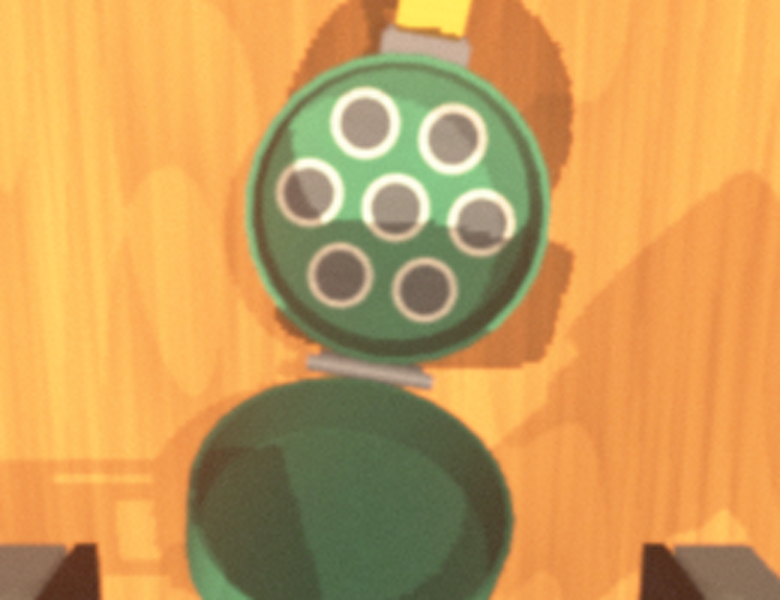

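The picture shows the case floor clearly: spots at crop (365,123), (452,138), (310,192), (395,207), (481,222), (340,275), (425,290), hasp pointing up. Lid angle ≈ 2.1 rad. Now the case pose from the spots.

```bash
python3 - <<'E'
from h import *
d=shot("wrist")
px=np.array([(395,207),(310,192),(340,275),(425,290),(481,222),(452,138),(365,123)])/3+[200,60]
P=onplane(d,px,6)[:,:2]; print(P.round(1)); c=P.mean(0)
a=np.array([np.degrees(np.arctan2(*(p-c)[::-1])) for p in P[1:]]); print("centre",c, "angles",a, "r",np.linalg.norm(P[1:]-c,axis=1))
# case x is mark1: image right = -x, so mark1 is the left spot (310,192)
th=np.mean([(a[i]-60*i+180)%360-180 for i in range(6)]); print("yaw",th)
r=np.radians(th)
for i in range(6): print("mark",i+1,(c+43*np.array([np.cos(r+i*np.pi/3),np.sin(r+i*np.pi/3)])).round(1))
E
```

```text
[[491.2 184.5]
 [532.8 177.2]
 [518.5 217.8]
 [476.  225.5]
 [448.7 191.9]
 [463.7 151.7]
 [505.8 144.6]]
centre [490.96639091 184.74607063] angles [ -10.26019726   50.19666792  110.18422146  170.41809349 -129.53466507
  -69.73872283] r [42.55130082 43.07431658 43.38228969 42.84471463 42.81729575 42.76506045]
yaw -9.789100381184445
mark 1 [533.3 177.4]
mark 2 [518.5 217.8]
mark 3 [476.1 225.1]
mark 4 [448.6 192.1]
mark 5 [463.4 151.7]
mark 6 [505.8 144.4]
```

```bash
cat >> posts.py <<'E'
def locate(name="wrist",save=None):
    "post axes from the yellow body's outline on the z=40 plane: far edge minus the radius, middle of the width"
    d=shot(name,save); o,m=find(d); res=[]
    for c in cv2.findContours(m,cv2.RETR_EXTERNAL,cv2.CHAIN_APPROX_NONE)[0]:
        if cv2.contourArea(c)<60: continue
        x,y,w,h=cv2.boundingRect(c)
        if y<=1: continue
        P=onplane(d,c.reshape(-1,2)+0.0,40)[:,:2]; n=d["c"][:2]
        r=P.mean(0)-n; r/=np.hypot(*r); t=np.array([-r[1],r[0]])
        a=(P-n)@r; b=(P-n)@t
        if not 30<np.ptp(b)<52 or np.ptp(a)>75: continue
        res.append(n+r*(a.max()-19.5)+t*(b.max()+b.min())/2)
    return d,sorted(res,key=lambda p:(-p[1]//60,p[0]))
if __name__=="__main__":
    import sys
    d,r=locate(*sys.argv[1:]); p=ctrl.observe(); print(p["clock"],"tool",p["position"].round(1),p["ee_rot"].round(3))
    for q in r: print(q.round(1), "shift/0.5m",((q-p["position"][:2])/500).round(3))
E
python3 posts.py
```

```text
3.0 tool [503.6 225.9 386. ] [ 2.221 -2.222 -0.   ]
[471.5  74.2] shift/0.5m [-0.064 -0.303]
```

```bash
python3 - <<'E'
from posts import *
d=shot("wrist"); o,m=find(d)
for x in o: print(x)
for P in [(577,-94,40),(663,-95,40),(545,-202,40),(630,-201,40)]:
    u=proj(d,[P])[0]; i,j=int(u[0]),int(u[1]); print(P,u.round(), cv2.cvtColor(d["image"],cv2.COLOR_RGB2HSV)[max(j-3,0):j+10:3,i-8:i+9:8].tolist() if 0<=j<400 else "")
E
```

```text
(191, 306, 90, 43, 2204.0, ((235.5, 341.42681884765625), 44.84772491455078))
(332, 29, 31, 41, 833.0, ((346.3748474121094, 48.969573974609375), 21.654714584350586))
(577, -94, 40) [ 262. -103.] 
(663, -95, 40) [ 191. -102.] 
(545, -202, 40) [ 287. -206.] 
(630, -201, 40) [ 214. -204.]
```

The wrist camera actually leans towards the gripper, so I need to hover south of the posts. I go there and turn to the case's x line (-0.17 rad).

```bash
python3 -m jog '[[[0.011,-0.083,0,0,0,-0.17,1],[0.011,-0.083,0,0,0,-0.17,1],[0.011,-0.083,0,0,0,0,1],[0.011,-0.083,0,0,0,0,1],[0.011,-0.083,0,0,0,0,1],[0.011,-0.083,0,0,0,0,1],[0.011,-0.083,0,0,0,0,1],[0.011,-0.083,0,0,0,0,1],[0.011,-0.083,0,0,0,0,1],[0,0,0,0,0,0,1]]]'
python3 posts.py wrist w4
```

```text
clock: 4.05
position: [553.6, -151.1, 384.9]
ee_rot: [2.02, -2.403, -0.001]
ft_force: [0.0, 0.5, -0.2]
gripper_width: 87.9
gripper_force: 0.0
4.1 tool [ 553.5 -149.4  385. ] [ 2.020e+00 -2.404e+00 -2.000e-03]
[577.  -94.7] shift/0.5m [0.047 0.109]
[ 445.5 -196.7] shift/0.5m [-0.216 -0.095]
[ 544.8 -203.4] shift/0.5m [-0.017 -0.108]
[ 628.5 -201.5] shift/0.5m [ 0.15  -0.104]
[ 503.6 -307.6] shift/0.5m [-0.1   -0.316]
```

View pics/w4.png

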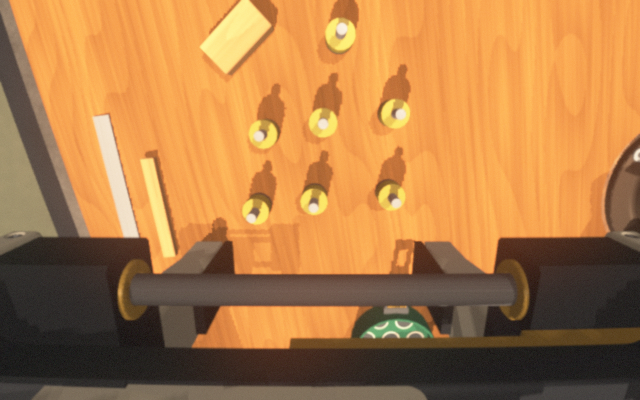

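All seven posts are visible: (340,35), (263,135), (322,122), (395,113), (256,210), (313,200), (391,195). First pick: the middle-row post at (544.8,-203.4).

```bash
sed -i 's/30<np.ptp(b)<52/24<np.ptp(b)<52/' posts.py; python3 -m jog '[[[-0.009,-0.054,0,0,0,0,0.5],[-0.009,-0.054,-0.09,0,0,0,0.5],[0,0,-0.1,0,0,0,0.5],[0,0,-0.1,0,0,0,0.5],[0,0,-0.1,0,0,0,0.5],[0,0,-0.1,0,0,0,0.5],[0,0,-0.1,0,0,0,0.5],[0,0,0,0,0,0,0.5],[0,0,0,0,0,0,0.5]]]' 20
```

```text
clock: 5.0
position: [544.9, -199.8, 93.8]
ee_rot: [2.026, -2.399, -0.001]
ft_force: [0.4, 0.6, 1.7]
gripper_width: 44.1
gripper_force: 0.0
```

```bash
python3 -m jog '[[[0,-0.003,-0.04,0,0,0,0.5],[0,0,-0.036,0,0,0,0.5],[0,0,0,0,0,0,0.5],[0,0,0,0,0,0,0],[0,0,0,0,0,0,0],[0,0,0,0,0,0,0],[0,0,0,0,0,0,0]]]' 25; python3 -c "
from h import *
print(np.mean([ctrl.observe()['position'] for _ in range(5)],0))"
```

```text
clock: 5.7
position: [544.8, -202.0, 56.4]
ee_rot: [-2.024, 2.401, -0.002]
ft_force: [0.7, -0.4, -0.2]
gripper_width: 17.3
gripper_force: 0.0
[ 544.83873287 -201.96356895   56.41984365]
```

```bash
python3 -m jog '[[[0,0,0.05,0,0,0,0],[0,0,0.1,0,0,0,0],[0,0,0.1,0,0,0,0],[0,0,0,0,0,0,0]]]'; python3 - <<'E'
from h import *
d=shot("side","s5"); p=ctrl.observe()["position"]; u=proj(d,[p])[0].astype(int); print(u)
c=d["image"][max(u[1]-60,0):u[1]+70,u[0]-80:u[0]+80]; cv2.imwrite("pics/s5c.png",cv2.resize(c,None,fx=4,fy=4)[:,:,::-1])
E
```

```text
clock: 6.1
position: [548.2, -202.9, 188.2]
ee_rot: [-2.021, 2.395, -0.015]
ft_force: [1.5, -0.2, -1.2]
gripper_width: 13.4
gripper_force: 24.9
[303 191]
```

View pics/s5c.png

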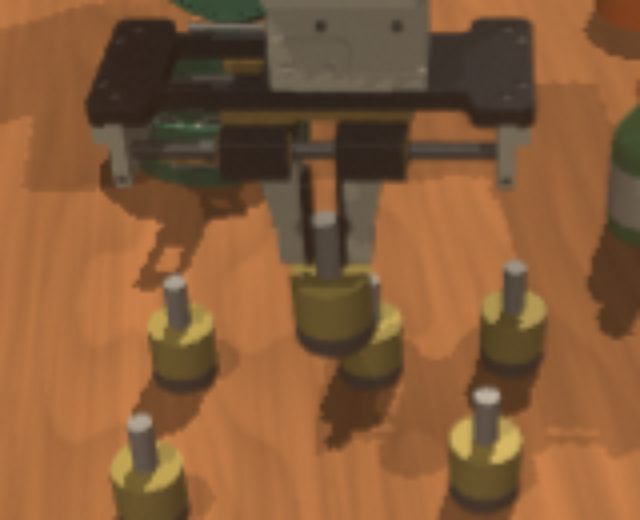

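The post hangs straight between the fingers (325,280 in the crop). Carry it to the middle spot.

```bash
python3 -m jog '[[[-0.012,0.086,0,0,0,0,0],[-0.012,0.086,0,0,0,0,0],[-0.012,0.086,0,0,0,0,0],[-0.012,0.086,0,0,0,0,0],[-0.012,0.086,0,0,0,0,0],[-0.012,0.086,0,0,0,0,0],[-0.012,0.086,0,0,0,0,0],[-0.012,0.086,0,0,0,0,0],[-0.012,0.086,0,0,0,0,0],[0,0,0,0,0,0,0]]]'; python3 -m jog '[[[0,0,0,0,0,0,0],[0,0,-0.05,0,0,0,0],[0,0,-0.05,0,0,0,0],[0,0,-0.05,0,0,0,0],[0,0,0,0,0,0,0],[0,0,0,0,0,0,0]]]'; cat > p.py <<'E'
from h import *
o=ctrl.observe(); print(o["position"].round(1),"tilt",(cv2.Rodrigues(o["ee_rot"])[0][:,2]).round(3), "yaw",round(float(np.degrees(np.arctan2(*cv2.Rodrigues(o["ee_rot"])[0][1::-1,1]))),1))
E
python3 p.py
```

```text
clock: 7.15
position: [489.5, 188.9, 179.4]
ee_rot: [2.029, -2.398, -0.001]
ft_force: [-0.2, -1.2, -2.0]
gripper_width: 13.1
gripper_force: 25.0
clock: 7.75
position: [490.3, 183.9, 105.4]
ee_rot: [2.023, -2.402, 0.001]
ft_force: [0.5, -0.4, -0.6]
gripper_width: 12.8
gripper_force: 25.0
[490.3 183.9 105.4] tilt [-0.001 -0.001 -1.   ] yaw 170.2
```

```bash
python3 -m jog '[[[0.002,0.004,-0.04,0,0,0,0],[0,0,-0.03,0,0,0,0],[0,0,-0.014,0,0,0,0],[0,0,0,0,0,0,0],[0,0,0,0,0,0,0]]]'; python3 p.py
```

```text
clock: 8.25
position: [492.5, 187.5, 65.4]
ee_rot: [-2.023, 2.4, -0.001]
ft_force: [-1.0, -0.7, 6.9]
gripper_width: 13.5
gripper_force: 25.0
[492.5 187.5  65.4] tilt [ 0.002  0.001 -1.   ] yaw 170.3
```

```bash
python3 -m jog '[[[0,0,-0.002,0,0,0,0],[0,0,0,0,0,0,0.5],[0,0,0,0,0,0,0.5],[0,0,0,0,0,0,0.5],[0,0,0.08,0,0,0,0.5],[0,0,0.1,0,0,0,0.5],[0,0,0.1,0,0,0,0.5],[0,0.03,0.1,0,0,0,0.5],[0,0.03,0.08,0,0,0,0.5],[0,0,0,0,0,0,0.5]]]'; cat > case.py <<'E'
import sys
from h import *
d=shot("wrist"); P=proj(d,[(491,184.7,40)])[0]; print(P.round())
x,y=int(P[0]),int(P[1]); c=d["image"][max(y-75,0):y+75,max(x-90,0):x+90]; print("origin",max(x-90,0),max(y-75,0))
cv2.imwrite(f"pics/{sys.argv[1]}.png",cv2.resize(c,None,fx=4,fy=4,interpolation=cv2.INTER_CUBIC)[:,:,::-1]); cv2.imwrite(f"pics/{sys.argv[1]}_full.png",d["image"][:,:,::-1])
import pickle; pickle.dump(d,open("last.pkl","wb"))
E
python3 case.py c1; python3 p.py
```

```text
clock: 9.25
position: [493.8, 218.8, 296.9]
ee_rot: [-2.02, 2.393, -0.002]
ft_force: [-0.1, 0.3, -1.2]
gripper_width: 43.7
gripper_force: 0.0
[322. 140.]
origin 232 64
[492.3 217.9 293.4] tilt [ 0.004  0.004 -1.   ] yaw 170.3
```

View pics/c1.png

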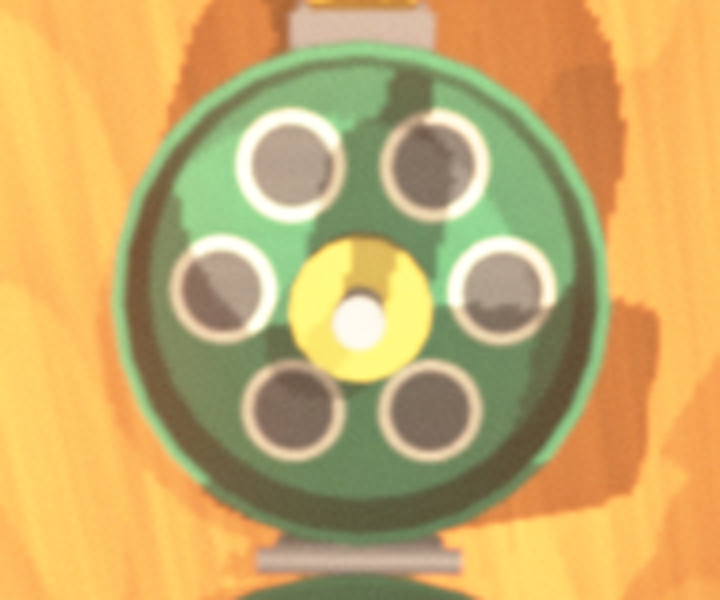

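The post stands on the middle spot (body top centre at crop (360,310), shank top (358,322)). Comparing with the spots.

```bash
python3 - <<'E'
from h import *
import pickle; d=pickle.load(open("last.pkl","rb")); o=np.array([232,64])
f=lambda p,z: onplane(d,np.array(p)/4+o,z)[:,:2]
S=f([(291,165),(436,165),(223,290),(502,290),(294,410),(431,410)],6); print("spots centre",S.mean(0).round(1), "body",f([(360,310)],46).round(1),"shank",f([(358,322)],78).round(1))
E
```

```text
spots centre [490.7 183.9] body [[491.5 185.7]] shank [[491.7 185.5]]
```

Offset is only about 1 mm in x and 1.7 mm in y, fine. Back to the hover for the next post.

```bash
python3 -m jog '[[[0.014,-0.082,0.02,0,0,0,0.5],[0.014,-0.082,0.02,0,0,0,0.5],[0.014,-0.082,0.02,0,0,0,0.5],[0.014,-0.082,0.02,0,0,0,0.5],[0.014,-0.082,0.02,0,0,0,0.5],[0.014,-0.082,0.02,0,0,0,0.5],[0.014,-0.082,0.02,0,0,0,0.5],[0.014,-0.082,0.02,0,0,0,0.5],[0.014,-0.082,0.02,0,0,0,0.5],[0,0,0,0,0,0,0.5]]]'; python3 -m jog '[[[0,0,0,0,0,0,0.5],[0,0,0,0,0,0,0.5]]]'; python3 posts.py
```

```text
clock: 10.3
position: [554.4, -156.8, 379.6]
ee_rot: [2.018, -2.405, -0.0]
ft_force: [-0.3, 0.1, 0.2]
gripper_width: 43.7
gripper_force: 0.0
clock: 10.5
position: [553.8, -152.2, 379.1]
ee_rot: [2.024, -2.401, -0.002]
ft_force: [0.1, 0.8, -0.4]
gripper_width: 43.7
gripper_force: 0.0
10.55 tool [ 553.9 -151.9  379.4] [ 2.025e+00 -2.401e+00 -2.000e-03]
[464.  -81.1] shift/0.5m [-0.18   0.142]
[577.3 -94.1] shift/0.5m [0.047 0.116]
[ 445.  -196.4] shift/0.5m [-0.218 -0.089]
[ 629.6 -202.1] shift/0.5m [ 0.151 -0.1  ]
[ 503.7 -308.3] shift/0.5m [-0.1   -0.313]
```

```bash
python3 -m jog '[[[0.023,0.058,0,0,0,0,0.5],[0.024,0.058,-0.071,0,0,0,0.5],[0,0,-0.1,0,0,0,0.5],[0,0,-0.1,0,0,0,0.5],[0,0,-0.1,0,0,0,0.5],[0,0,-0.1,0,0,0,0.5],[0,0,-0.1,0,0,0,0.5],[0,0,0,0,0,0,0.5],[0,0,0,0,0,0,0.5],[0,0,0,0,0,0,0.5]]]'; python3 p.py
```

```text
clock: 11.55
position: [579.8, -94.0, 97.8]
ee_rot: [-2.025, 2.398, -0.004]
ft_force: [0.3, 1.2, 1.0]
gripper_width: 44.1
gripper_force: 0.0
[579.8 -94.   97.8] tilt [ 0.004 -0.    -1.   ] yaw 170.3
```

```bash
python3 -m jog '[[[-0.004,0,-0.045,0,0,0,0.5],[0,0,-0.038,0,0,0,0.5],[0,0,0,0,0,0,0.5],[0,0,0,0,0,0,0],[0,0,0,0,0,0,0],[0,0,0,0,0,0,0],[0,0,0,0,0,0,0],[0,0,0,0,0,0,0]]]' 25; python3 p.py
python3 -m jog '[[[0,0,0.08,0,0,0,0],[0,0,0.1,0,0,0,0],[-0.025,0.08,0.07,0,0,0,0],[-0.025,0.08,0,0,0,0,0],[-0.025,0.08,0,0,0,0,0],[-0.025,0.08,0,0,0,0,0],[-0.025,0.08,0,0,0,0,0],[-0.025,0.08,0,0,0,0,0],[-0.025,0.08,0,0,0,0,0],[-0.025,0.08,0,0,0,0,0]]]'
python3 -m jog '[[[0,0,0,0,0,0,0],[0,0,0,0,0,0,0],[0,0,-0.05,0,0,0,0],[0,0,-0.05,0,0,0,0],[0,0,-0.05,0,0,0,0],[0,0,0,0,0,0,0],[0,0,0,0,0,0,0]]]'; python3 p.py
```

```text
clock: 12.35
position: [576.2, -94.6, 53.9]
ee_rot: [-2.024, 2.401, -0.001]
ft_force: [-1.4, 0.6, 1.9]
gripper_width: 13.1
gripper_force: 25.0
[576.2 -94.6  53.9] tilt [ 0.001  0.    -1.   ] yaw 170.3
clock: 13.35
position: [475.9, 223.5, 175.4]
ee_rot: [2.025, -2.402, -0.0]
ft_force: [0.9, 0.2, -1.0]
gripper_width: 13.2
gripper_force: 25.0
clock: 14.05
position: [476.9, 221.0, 100.5]
ee_rot: [2.023, -2.402, 0.0]
ft_force: [0.8, -0.5, -0.6]
gripper_width: 13.5
gripper_force: 25.0
[476.9 221.  100.5] tilt [-0.001 -0.001 -1.   ] yaw 170.2
```

```bash
python3 -m jog '[[[-0.002,0.008,-0.03,0,0,0,0],[0,0,-0.03,0,0,0,0],[0,0,-0.015,0,0,0,0],[0,0,-0.005,0,0,0,0],[0,0,0,0,0,0,0],[0,0,0,0,0,0,0]]]'; python3 p.py
```

```text
clock: 14.65
position: [475.8, 225.0, 60.8]
ee_rot: [2.023, -2.402, 0.001]
ft_force: [3.0, -4.5, -4.6]
gripper_width: 13.2
gripper_force: 25.0
[475.8 225.   60.8] tilt [-0.001 -0.001 -1.   ] yaw 170.2
```

```bash
python3 -m jog '[[[0,0,-0.002,0,0,0,0],[0,0,0,0,0,0,0.4],[0,0,0,0,0,0,0.4],[0,0,0,0,0,0,0.4],[0,0,0.08,0,0,0,0.4],[0,0,0.1,0,0,0,0.4],[0,0,0.1,0,0,0,0.4],[0,0,0.1,0,0,0,0.4]]]'; python3 -m jog '[[[0.018,-0.083,0.03,0,0,0.262,0.5],[0.018,-0.083,0.03,0,0,0.262,0.5],[0.018,-0.083,0.03,0,0,0.262,0.5],[0.018,-0.083,0.03,0,0,0.262,0.5],[0.018,-0.083,0.03,0,0,0,0.5],[0.018,-0.083,0.03,0,0,0,0.5],[0.018,-0.083,0.03,0,0,0,0.5],[0.018,-0.083,0.03,0,0,0,0.5],[0.018,-0.083,0.03,0,0,0,0.5],[0,0,0,0,0,0,0.5]]]'; python3 -m jog '[[[0,0,0,0,0,0,0.5],[0,0,0,0,0,0,0.5]]]'; python3 posts.py; python3 p.py
```

```text
clock: 15.45
position: [475.5, 226.1, 251.9]
ee_rot: [-2.025, 2.401, 0.0]
ft_force: [1.1, 1.9, -0.1]
gripper_width: 35.3
gripper_force: 0.0
clock: 16.45
position: [557.8, -151.5, 386.1]
ee_rot: [-2.574, 1.8, -0.004]
ft_force: [-0.0, -0.0, 0.5]
gripper_width: 43.7
gripper_force: 0.0
clock: 16.65
position: [556.5, -146.8, 384.0]
ee_rot: [-2.578, 1.795, 0.001]
ft_force: [0.2, 0.3, 1.1]
gripper_width: 43.9
gripper_force: 0.0
16.7 tool [ 556.6 -146.5  384.1] [-2.579e+00  1.794e+00  1.000e-03]
[473.4  82.3] shift/0.5m [-0.166  0.458]
[794.9  43.8] shift/0.5m [0.477 0.381]
[847.1 -12.8] shift/0.5m [0.581 0.267]
[463.9 -80.6] shift/0.5m [-0.185  0.132]
[664.2 -95.5] shift/0.5m [0.215 0.102]
[ 444.2 -196.7] shift/0.5m [-0.225 -0.1  ]
[ 502.9 -309. ] shift/0.5m [-0.107 -0.325]
[ 556.6 -146.5  384.1] tilt [-0.  0. -1.] yaw -159.7
```

```bash
python3 -m jog '[[[0.072,0.034,0,0,0,0,0.5],[0.072,0.034,-0.04,0,0,0,0.5],[0.071,0.034,-0.07,0,0,0,0.5],[0,0,-0.1,0,0,0,0.5],[0,0,-0.1,0,0,0,0.5],[0,0,-0.1,0,0,0,0.5],[0,0,-0.1,0,0,0,0.5],[0,0,-0.07,0,0,0,0.5],[0,0,0,0,0,0,0.5],[0,0,0,0,0,0,0.5]]]'; python3 -m jog '[[[0,0,0,0,0,0,0.5]]]'; python3 p.py
```

```text
clock: 17.7
position: [662.9, -96.4, 96.8]
ee_rot: [2.579, -1.793, 0.0]
ft_force: [0.8, -0.8, 1.7]
gripper_width: 43.8
gripper_force: 0.0
clock: 17.8
position: [664.3, -96.6, 99.0]
ee_rot: [-2.577, 1.793, -0.005]
ft_force: [0.2, -0.1, 0.2]
gripper_width: 43.8
gripper_force: 0.0
[664.3 -96.6  99. ] tilt [ 0.004 -0.    -1.   ] yaw -159.6
```

```bash
python3 -m jog '[[[0,0.002,-0.045,0,0,0,0.5],[0,0,-0.041,0,0,0,0.5],[0,0,0,0,0,0,0.5],[0,0,0,0,0,0,0],[0,0,0,0,0,0,0],[0,0,0,0,0,0,0],[0,0,0,0,0,0,0],[0,0,0,0,0,0,0]]]' 25; python3 p.py
python3 -m jog '[[[0,0,0.08,0,0,0,0],[0,0,0.1,0,0,0,0],[-0.0365,0.0785,0.07,0,0,0,0],[-0.0365,0.0785,0,0,0,0,0],[-0.0365,0.0785,0,0,0,0,0],[-0.0365,0.0785,0,0,0,0,0],[-0.0365,0.0785,0,0,0,0,0],[-0.0365,0.0785,0,0,0,0,0],[-0.0365,0.0785,0,0,0,0,0],[-0.0365,0.0785,0,0,0,0,0]]]'
python3 -m jog '[[[0,0,0,0,0,0,0],[0,0,0,0,0,0,0],[0,0,-0.05,0,0,0,0],[0,0,-0.05,0,0,0,0],[0,0,-0.05,0,0,0,0],[0,0,0,0,0,0,0],[0,0,0,0,0,0,0],[0,0,0,0,0,0,0]]]'; python3 p.py
```

```text
clock: 18.6
position: [663.0, -96.3, 53.8]
ee_rot: [-2.577, 1.795, -0.001]
ft_force: [1.2, -0.4, 2.0]
gripper_width: 13.0
gripper_force: 25.0
[663.  -96.3  53.8] tilt [ 0.001  0.    -1.   ] yaw -159.7
clock: 19.6
position: [517.2, 215.0, 174.6]
ee_rot: [2.578, -1.796, -0.0]
ft_force: [1.1, 0.7, -1.6]
gripper_width: 12.5
gripper_force: 25.0
clock: 20.4
position: [518.7, 213.2, 100.3]
ee_rot: [-2.577, 1.797, -0.0]
ft_force: [-0.5, 0.2, -1.6]
gripper_width: 13.5
gripper_force: 25.0
[518.7 213.2 100.3] tilt [ 0.  0. -1.] yaw -159.8
```

```bash
python3 -m jog '[[[-0.001,0.01,0,0,0,0,0],[0,0,-0.03,0,0,0,0],[0,0,-0.03,0,0,0,0],[0,0,-0.015,0,0,0,0],[0,0,-0.006,0,0,0,0],[0,0,0,0,0,0,0],[0,0,0,0,0,0,0]]]'; python3 p.py
```

```text
clock: 21.1
position: [518.2, 219.0, 59.7]
ee_rot: [-2.577, 1.795, -0.0]
ft_force: [0.4, 0.0, -1.4]
gripper_width: 13.3
gripper_force: 25.2
[518.2 219.   59.7] tilt [ 0.001  0.    -1.   ] yaw -159.7
```

Release, rise, take a case picture on the way, then hover again.

```bash
python3 -m jog '[[[0,0,-0.002,0,0,0,0],[0,0,0,0,0,0,0.4],[0,0,0,0,0,0,0.4],[0,0,0,0,0,0,0.4],[0,0,0.08,0,0,0,0.4],[0,0,0.1,0,0,0,0.4],[0,0,0.1,0,0,0,0.4],[-0.02,0,0.1,0,0,0,0.4],[-0.02,0,0.08,0,0,0,0.4],[0,0,0,0,0,0,0.4]]]'; python3 case.py c2; python3 p.py
```

```text
clock: 22.1
position: [499.9, 220.0, 294.5]
ee_rot: [-2.569, 1.788, -0.007]
ft_force: [0.5, 0.4, 0.5]
gripper_width: 35.2
gripper_force: 0.0
[344. 145.]
origin 253 69
[499.  219.6 291.1] tilt [ 0.006  0.005 -1.   ] yaw -159.7
```

View pics/c2.png

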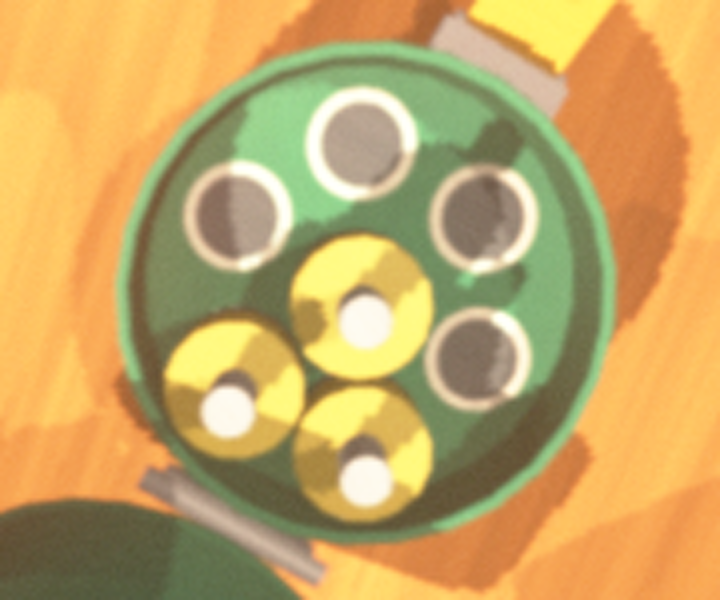

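Three posts stand well (body tops at crop (361,307), (234,389), (363,453)). Check offsets, then back to the hover.

```bash
python3 - <<'E'
from h import *
import pickle; d=pickle.load(open("last.pkl","rb")); o=np.array([253,69])
f=lambda p,z: onplane(d,np.array(p)/4+o,z)[:,:2]
print(f([(361,307),(234,389),(363,453)],46).round(1)); print("spots 6,1?..",f([(361,143),(238,215),(484,216),(478,357)],6).round(1))
E
python3 -m jog '[[[0.0122,-0.083,0.021,0,0,0,0.5],[0.0122,-0.083,0.021,0,0,0,0.5],[0.0122,-0.083,0.021,0,0,0,0.5],[0.0122,-0.083,0.021,0,0,0,0.5],[0.0122,-0.083,0.021,0,0,0,0.5],[0.0122,-0.083,0.021,0,0,0,0.5],[0.0122,-0.083,0.021,0,0,0,0.5],[0.0122,-0.083,0.021,0,0,0,0.5],[0.0122,-0.083,0.021,0,0,0,0.5],[0,0,0,0,0,0,0.5]]]'; python3 -m jog '[[[0,0,0,0,0,0,0.5],[0,0,0,0,0,0,0.5]]]'; python3 posts.py; python3 p.py
```

```text
[[491.6 185.3]
 [517.  219.4]
 [476.  224. ]]
spots 6,1?.. [[505.9 143.3]
 [533.2 175.9]
 [463.3 150.3]
 [448.7 190.6]]
clock: 23.15
position: [553.5, -159.0, 381.4]
ee_rot: [2.573, -1.801, 0.001]
ft_force: [0.7, 0.5, 0.5]
gripper_width: 43.9
gripper_force: 0.0
clock: 23.35
position: [552.8, -154.4, 380.6]
ee_rot: [2.577, -1.795, -0.002]
ft_force: [-0.7, -0.1, 0.3]
gripper_width: 44.2
gripper_force: 0.0
23.4 tool [ 552.8 -154.   380.8] [ 2.578e+00 -1.794e+00 -2.000e-03]
[474.2  82. ] shift/0.5m [-0.157  0.472]
[796.4  44.6] shift/0.5m [0.487 0.397]
[841.3 -20.2] shift/0.5m [0.577 0.268]
[468.1 -78.4] shift/0.5m [-0.169  0.151]
[ 444.7 -196.7] shift/0.5m [-0.216 -0.085]
[ 502.8 -309.3] shift/0.5m [-0.1   -0.311]
[ 552.8 -154.   380.8] tilt [-0.001  0.    -1.   ] yaw -159.7
```

```bash
python3 -m jog '[[[-0.072,-0.028,0,0,0,0,0.5],[-0.072,-0.028,-0.04,0,0,0,0.5],[-0.072,-0.028,-0.06,0,0,0,0.5],[0,0,-0.1,0,0,0,0.5],[0,0,-0.1,0,0,0,0.5],[0,0,-0.1,0,0,0,0.5],[0,0,-0.1,0,0,0,0.5],[0,0,-0.06,0,0,0,0.5],[0,0,0,0,0,0,0.5],[0,0,0,0,0,0,0.5]]]'; python3 -m jog '[[[0,0,0,0,0,0,0.5]]]'; python3 p.py; python3 posts.py | tail -6; python3 - <<'E'
from h import *
d=shot("side","s9"); m=cv2.inRange(cv2.cvtColor(d["image"],cv2.COLOR_RGB2HSV),(20,90,40),(34,255,255))
n,l,s,c=cv2.connectedComponentsWithStats(m)
for i in range(1,n):
    if 60<s[i][4]<600: print(s[i],onplane(d,[c[i]],22).round())
E
```

```text
clock: 24.4
position: [445.5, -196.3, 102.2]
ee_rot: [2.579, -1.793, -0.0]
ft_force: [0.7, -0.9, 0.5]
gripper_width: 43.9
gripper_force: 0.0
clock: 24.5
position: [446.7, -196.5, 103.6]
ee_rot: [-2.578, 1.793, -0.005]
ft_force: [0.3, 1.0, -0.0]
gripper_width: 43.8
gripper_force: 0.0
[ 446.7 -196.5  103.6] tilt [ 0.003 -0.001 -1.   ] yaw -159.6
24.55 tool [ 446.6 -196.6  103.7] [-2.577  1.793 -0.005]
[ 451.9 -196.7] shift/0.5m [ 0.011 -0.   ]
[ 463.4 -239.3] shift/0.5m [ 0.034 -0.085]
[ 518.1 -212.1] shift/0.5m [ 0.143 -0.031]
[269 141  23  21 268] [[507. 222.  22.]]
[376 157  19  18 128] [[795.  88.  22.]]
[260 209   7  17  62] [[451. -78.  22.]]
[336 235  17  20 200] [[ 629. -196.   22.]]
[251 242  18  20 191] [[ 444. -193.   22.]]
[280 279  19  23 271] [[ 501. -308.   22.]]
```

```bash
python3 -m jog '[[[-0.003,0,-0.05,0,0,0,0.5],[0,0,-0.047,0,0,0,0.5],[0,0,0,0,0,0,0.5],[0,0,0,0,0,0,0],[0,0,0,0,0,0,0],[0,0,0,0,0,0,0],[0,0,0,0,0,0,0],[0,0,0,0,0,0,0]]]' 25; python3 p.py
python3 -m jog '[[[0,0,0.08,0,0,0,0],[0,0.086,0.1,0,0,0,0],[0.001,0.086,0.07,0,0,0,0],[0.001,0.086,0,0,0,0,0],[0.001,0.086,0,0,0,0,0],[0.001,0.086,0,0,0,0,0],[0.001,0.086,0,0,0,0,0],[0.001,0.086,0,0,0,0,0],[0.001,0.086,0,0,0,0,0],[0.001,0.086,0,0,0,0,0]]]'
python3 -m jog '[[[0,0,0,0,0,0,0],[0,0,0,0,0,0,0],[0,0,-0.05,0,0,0,0],[0,0,-0.05,0,0,0,0],[0,0,-0.05,0,0,0,0],[0,0,0,0,0,0,0],[0,0,0,0,0,0,0],[0,0,0,0,0,0,0]]]'; python3 p.py
```

```text
clock: 25.4
position: [444.0, -196.8, 53.7]
ee_rot: [-2.577, 1.795, -0.002]
ft_force: [0.4, -0.4, 2.4]
gripper_width: 13.2
gripper_force: 25.0
[ 444.  -196.8   53.7] tilt [ 0.001 -0.    -1.   ] yaw -159.7
clock: 26.4
position: [446.8, 177.3, 162.7]
ee_rot: [-2.578, 1.795, 0.0]
ft_force: [1.3, -0.8, -1.6]
gripper_width: 13.6
gripper_force: 25.0
clock: 27.2
position: [447.4, 174.8, 88.0]
ee_rot: [2.577, -1.797, -0.0]
ft_force: [0.6, 0.1, -1.8]
gripper_width: 13.5
gripper_force: 25.0
[447.4 174.8  88. ] tilt [-0. -0. -1.] yaw -159.8
```

```bash
python3 -m jog '[[[0.001,0.016,0,0,0,0,0],[0.001,0.016,0,0,0,0,0],[0,0,0,0,0,0,0],[0,0,-0.03,0,0,0,0],[0,0,-0.02,0,0,0,0],[0,0,-0.006,0,0,0,0],[0,0,0,0,0,0,0],[0,0,0,0,0,0,0]]]'; python3 p.py
```

```text
clock: 28.0
position: [448.4, 191.6, 59.6]
ee_rot: [2.578, -1.795, 0.0]
ft_force: [-0.6, 0.2, 1.6]
gripper_width: 13.5
gripper_force: 25.3
[448.4 191.6  59.6] tilt [-0. -0. -1.] yaw -159.7
```

```bash
cat > side.py <<'E'
from h import *
d=shot("side"); m=cv2.inRange(cv2.cvtColor(d["image"],cv2.COLOR_RGB2HSV),(20,90,40),(34,255,255))
n,l,s,c=cv2.connectedComponentsWithStats(m)
for i in range(1,n):
    if 60<s[i][4]<600 and s[i][1]>190: print("side",onplane(d,[c[i]],24).round())
E
python3 -m jog '[[[0,0,-0.002,0,0,0,0],[0,0,0,0,0,0,0.4],[0,0,0,0,0,0,0.4],[0,0,0,0,0,0,0.4],[0,0,0.08,0,0,0,0.4],[0,0,0.1,0,0,0,0.4],[0,0,0.1,0,0,0,0.4],[0,0,0.1,0,0,0,0.4]]]'; python3 -m jog '[[[0.0315,-0.076,0.03,0,0,0,0.5],[0.0315,-0.076,0.03,0,0,0,0.5],[0.0315,-0.076,0.03,0,0,0,0.5],[0.0315,-0.076,0.03,0,0,0,0.5],[0.0315,-0.076,0.03,0,0,0,0.5],[0.0315,-0.076,0.03,0,0,0,0.5],[0.0315,-0.076,0.03,0,0,0,0.5],[0.0315,-0.076,0.03,0,0,0,0.5],[0.0315,-0.076,0.03,0,0,0,0.5],[0,0,0,0,0,0,0.5]]]'; python3 -m jog '[[[0,0,0,0,0,0,0.5],[0,0,0,0,0,0,0.5]]]'; python3 posts.py; python3 side.py
```

```text
clock: 28.8
position: [447.9, 191.2, 250.5]
ee_rot: [2.577, -1.796, -0.001]
ft_force: [1.6, 2.4, -0.5]
gripper_width: 35.1
gripper_force: 0.0
clock: 29.8
position: [591.6, -154.4, 384.0]
ee_rot: [2.574, -1.8, 0.001]
ft_force: [0.9, -0.3, -0.6]
gripper_width: 43.9
gripper_force: 0.0
clock: 30.0
position: [589.7, -149.9, 382.8]
ee_rot: [2.578, -1.795, -0.002]
ft_force: [-0.8, 0.8, 0.3]
gripper_width: 44.0
gripper_force: 0.0
30.05 tool [ 589.7 -149.6  383. ] [ 2.578e+00 -1.794e+00 -2.000e-03]
[473.3  82.5] shift/0.5m [-0.233  0.464]
[777.4  18.8] shift/0.5m [0.375 0.337]
[473.9 -85.2] shift/0.5m [-0.232  0.129]
[ 630.  -201.7] shift/0.5m [ 0.08  -0.104]
[ 502.8 -309.5] shift/0.5m [-0.174 -0.32 ]
side [[462. -73.  24.]]
side [[ 631. -191.   24.]]
side [[ 502. -303.   24.]]
```

```bash
python3 -m jog '[[[0.04,-0.052,0,0,0,0,0.5],[0.04,-0.052,-0.07,0,0,0,0.5],[0,0,-0.1,0,0,0,0.5],[0,0,-0.1,0,0,0,0.5],[0,0,-0.1,0,0,0,0.5],[0,0,-0.1,0,0,0,0.5],[0,0,-0.1,0,0,0,0.5],[0,0,0,0,0,0,0.5],[0,0,0,0,0,0,0.5],[0,0,0,0,0,0,0.5]]]'; python3 p.py
```

```text
clock: 31.1
position: [632.3, -202.3, 102.0]
ee_rot: [-2.578, 1.793, -0.007]
ft_force: [0.2, 0.9, 0.8]
gripper_width: 43.8
gripper_force: 0.0
[ 632.3 -202.3  102. ] tilt [ 0.005 -0.001 -1.   ] yaw -159.6
```

```bash
python3 -m jog '[[[-0.004,0,-0.05,0,0,0,0.5],[0,0,-0.044,0,0,0,0.5],[0,0,0,0,0,0,0.5],[0,0,0,0,0,0,0],[0,0,0,0,0,0,0],[0,0,0,0,0,0,0],[0,0,0,0,0,0,0],[0,0,0,0,0,0,0],[0,0,0.08,0,0,0,0],[0,0,0.1,0,0,0,0]]]' 25
python3 -m jog '[[[0,0,0.06,0,0,0,0],[-0.0216,0.084,0,0,0,0,0],[-0.0216,0.084,0,0,0,0,0],[-0.0216,0.084,0,0,0,0,0],[-0.0216,0.084,0,0,0,0,0],[-0.0216,0.084,0,0,0,0,0],[-0.0216,0.084,0,0,0,0,0],[-0.0216,0.084,0,0,0,0,0],[-0.0216,0.084,0,0,0,0,0],[-0.0216,0.084,0,0,0,0,0]]]'
python3 -m jog '[[[0,0,0,0,0,0,0],[0,0,0,0,0,0,0],[0,0,-0.04,0,0,0,0],[0,0,0,0,0,0,0],[0,0,0,0,0,0,0],[0,0,0,0,0,0,0]]]'; python3 p.py
```

```text
clock: 32.1
position: [626.2, -202.2, 139.7]
ee_rot: [2.575, -1.794, -0.009]
ft_force: [1.3, -0.2, -1.0]
gripper_width: 13.6
gripper_force: 25.0
clock: 33.1
position: [530.1, 177.2, 171.7]
ee_rot: [-2.578, 1.795, 0.0]
ft_force: [0.2, 0.2, -1.4]
gripper_width: 13.2
gripper_force: 25.0
clock: 33.7
position: [531.5, 175.0, 152.2]
ee_rot: [-2.577, 1.797, -0.001]
ft_force: [-0.3, -0.5, -0.0]
gripper_width: 13.1
gripper_force: 25.0
[531.5 175.  152.2] tilt [ 0.001  0.    -1.   ] yaw -159.8
```

```bash
python3 -m jog '[[[0.003,0.003,-0.05,0,0,0,0],[0,0,-0.05,0,0,0,0],[0,0,-0.04,0,0,0,0],[0,0,-0.03,0,0,0,0],[0,0,-0.01,0,0,0,0],[0,0,0,0,0,0,0],[0,0,0,0,0,0,0],[0,0,0,0,0,0,0]]]'; python3 p.py
```

```text
clock: 34.5
position: [533.2, 177.5, 62.7]
ee_rot: [-2.577, 1.794, -0.001]
ft_force: [-0.8, -0.5, -1.2]
gripper_width: 13.1
gripper_force: 25.0
[533.2 177.5  62.7] tilt [ 0.002  0.001 -1.   ] yaw -159.7
```

```bash
python3 -m jog '[[[0,0,-0.006,0,0,0,0],[0,0,-0.002,0,0,0,0],[0,0,0,0,0,0,0.4],[0,0,0,0,0,0,0.4],[0,0,0,0,0,0,0.4],[0,0,0.08,0,0,0,0.4],[0,0,0.1,0,0,0,0.4],[0,0,0.1,0,0,0,0.4],[0,0,0.1,0,0,0,0.4],[0,0,0.02,0,0,0,0.4]]]'; python3 -m jog '[[[0,-0.0815,0.03,0,0,0,0.5],[0,-0.0815,0.03,0,0,0,0.5],[0,-0.0815,0.03,0,0,0,0.5],[0,-0.0815,0.03,0,0,0,0.5],[0,-0.0815,0.03,0,0,0,0.5],[0,-0.0815,0.03,0,0,0,0.5],[0,-0.0815,0.03,0,0,0,0.5],[0,-0.0815,0.03,0,0,0,0.5],[0,-0.0815,0.03,0,0,0,0.5],[0,0,0,0,0,0,0.5]]]'; python3 -m jog '[[[0,0,0,0,0,0,0.5],[0,0,0,0,0,0,0.5]]]'; python3 posts.py wrist w10; python3 side.py
```

```text
clock: 35.5
position: [535.0, 178.2, 264.5]
ee_rot: [-2.571, 1.789, -0.008]
ft_force: [-0.7, 0.0, 0.5]
gripper_width: 35.1
gripper_force: 0.0
clock: 36.5
position: [532.7, -193.8, 394.2]
ee_rot: [-2.574, 1.801, -0.004]
ft_force: [-0.4, 0.6, 0.1]
gripper_width: 44.0
gripper_force: 0.0
clock: 36.7
position: [532.3, -189.2, 391.9]
ee_rot: [2.578, -1.795, -0.001]
ft_force: [0.3, 0.4, 0.2]
gripper_width: 43.9
gripper_force: 0.0
36.75 tool [ 532.4 -188.9  392. ] [ 2.578e+00 -1.794e+00 -1.000e-03]
[474.   81.5] shift/0.5m [-0.117  0.541]
[803.4  41.3] shift/0.5m [0.542 0.46 ]
[464.9 -82.9] shift/0.5m [-0.135  0.212]
[ 467.6 -266.2] shift/0.5m [-0.129 -0.155]
[ 503.  -309.5] shift/0.5m [-0.059 -0.241]
side [[461. -73.  24.]]
side [[ 502. -302.   24.]]
```

```bash
python3 -m jog '[[[-0.02,-0.08,0,0,0,0,0.5],[-0.02,-0.08,0,0,0,0,0.5],[-0.019,-0.081,-0.04,0,0,0,0.5],[0,0,-0.1,0,0,0,0.5],[0,0,-0.1,0,0,0,0.5],[0,0,-0.1,0,0,0,0.5],[0,0,-0.1,0,0,0,0.5],[0,0,-0.1,0,0,0,0.5],[0,0,-0.05,0,0,0,0.5],[0,0,0,0,0,0,0.5]]]'; python3 -m jog '[[[0,0,0,0,0,0,0.5],[0,0,0,0,0,0,0.5]]]';python3 p.py
```

```text
clock: 37.8
position: [500.6, -308.3, 93.4]
ee_rot: [2.577, -1.793, -0.012]
ft_force: [-0.1, -0.2, -0.4]
gripper_width: 43.6
gripper_force: 0.0
clock: 38.0
position: [504.6, -310.2, 99.7]
ee_rot: [-2.578, 1.794, -0.005]
ft_force: [-0.6, 0.0, 0.6]
gripper_width: 43.7
gripper_force: 0.0
[ 504.6 -310.2   99.7] tilt [ 0.003 -0.001 -1.   ] yaw -159.7
```

```bash
python3 -m jog '[[[-0.003,0.001,-0.048,0,0,0,0.5],[0,0,-0.04,0,0,0,0.5],[0,0,0,0,0,0,0.5],[0,0,0,0,0,0,0],[0,0,0,0,0,0,0],[0,0,0,0,0,0,0],[0,0,0,0,0,0,0],[0,0,0,0,0,0,0]]]' 25; python3 p.py; python3 -m jog '[[[0,0,0.08,0,0,0,0],[0,0,0.1,0,0,0,0],[0,0,0.06,0,0,0,0]]]'
python3 -m jog '[[[0.001,0.0905,0,0,0,0,0],[0.001,0.0905,0,0,0,0,0],[0.001,0.0905,0,0,0,0,0],[0,0.0905,0,0,0,0,0],[0,0.0905,0,0,0,0,0],[0,0.0905,0,0,0,0,0],[0,0.0905,0,0,0,0,0],[0,0.0905,0,0,0,0,0],[0,0.0905,0,0,0,0,0],[0,0.0905,0,0,0,0,0]]]'
python3 -m jog '[[[0,0,0,0,0,0,0],[0,0,0,0,0,0,0],[0,0,-0.02,0,0,0,0],[0,0,0,0,0,0,0],[0,0,0,0,0,0,0],[0,0,0,0,0,0,0]]]'; python3 p.py
```

```text
clock: 38.8
position: [501.9, -309.8, 54.1]
ee_rot: [-2.578, 1.795, -0.002]
ft_force: [-0.4, 0.1, 2.6]
gripper_width: 13.1
gripper_force: 25.0
[ 501.9 -309.8   54.1] tilt [ 0.001 -0.    -1.   ] yaw -159.7
clock: 39.1
position: [502.4, -310.2, 177.1]
ee_rot: [-2.578, 1.795, -0.005]
ft_force: [0.1, -1.0, -1.0]
gripper_width: 13.6
gripper_force: 25.0
clock: 40.1
position: [502.5, 144.7, 173.8]
ee_rot: [-2.578, 1.795, -0.0]
ft_force: [1.1, -0.2, -1.6]
gripper_width: 13.5
gripper_force: 25.0
clock: 40.7
position: [503.1, 142.1, 163.6]
ee_rot: [2.577, -1.797, 0.0]
ft_force: [-1.2, 0.0, -2.1]
gripper_width: 13.5
gripper_force: 25.0
[503.1 142.1 163.6] tilt [-0. -0. -1.] yaw -159.8
```

```bash
python3 -m jog '[[[0.005,0.003,-0.04,0,0,0,0],[0,0,-0.05,0,0,0,0],[0,0,-0.05,0,0,0,0],[0,0,-0.04,0,0,0,0],[0,0,-0.02,0,0,0,0],[0,0,-0.005,0,0,0,0],[0,0,0,0,0,0,0],[0,0,0,0,0,0,0],[0,0,0,0,0,0,0]]]'; python3 p.py
```

```text
clock: 41.6
position: [506.1, 144.7, 62.0]
ee_rot: [-2.577, 1.794, -0.001]
ft_force: [-0.3, 0.3, -1.2]
gripper_width: 13.4
gripper_force: 25.0
[506.1 144.7  62. ] tilt [ 0.002  0.001 -1.   ] yaw -159.7
```

```bash
python3 -m jog '[[[0,0,-0.004,0,0,0,0],[0,0,-0.002,0,0,0,0],[0,0,0,0,0,0,0.4],[0,0,0,0,0,0,0.4],[0,0,0,0,0,0,0.4],[0,0,0.08,0,0,0,0.4],[0,0,0.1,0,0,0,0.4],[0,0,0.1,0,0,0,0.4],[0,0,0.1,0,0,0,0.4],[0,0,0.02,0,0,0,0.4]]]'; python3 -m jog '[[[0,-0.07,0.05,0,0,0,0.5],[0,-0.07,0.05,0,0,0,0.5],[0,-0.07,0.05,0,0,0,0.5],[0,-0.07,0.05,0,0,0,0.5],[0,-0.07,0.05,0,0,0,0.5],[0,0,0,0,0,0,0.5],[0,0,0,0,0,0,0.5],[0,0,0,0,0,0,0.5]]]'; python3 posts.py wrist w11; python3 side.py
```

```text
clock: 42.6
position: [507.9, 145.3, 264.5]
ee_rot: [-2.572, 1.79, -0.007]
ft_force: [-0.0, 0.3, 0.5]
gripper_width: 35.0
gripper_force: 0.0
clock: 43.4
position: [505.1, -30.2, 381.9]
ee_rot: [2.577, -1.795, -0.002]
ft_force: [-0.1, 0.5, -0.5]
gripper_width: 44.0
gripper_force: 0.0
43.45 tool [505.1 -30.  381.8] [ 2.577e+00 -1.794e+00 -2.000e-03]
[474.3 225.3] shift/0.5m [-0.062  0.511]
[501.9 132.6] shift/0.5m [-0.006  0.325]
[473.   84.7] shift/0.5m [-0.064  0.229]
side [[462. -74.  24.]]
```

```bash
python3 - <<'E'
from posts import *
d=shot("wrist"); o,m=find(d); print(proj(d,[(464,-82,40)]))
for x in o: print(x, onplane(d,[x[5][0]],40).round())
u=proj(d,[(464,-82,40)])[0].astype(int); c=d["image"][max(u[1]-50,0):u[1]+60,u[0]-70:u[0]+70]; cv2.imwrite("pics/w11c.png",cv2.resize(c,None,fx=4,fy=4,interpolation=cv2.INTER_CUBIC)[:,:,::-1]); print(u[0]-70,max(u[1]-50,0))
E
```

```text
[[363.6743239  135.20934021]]
(312, 307, 9, 13, 66.5, ((315.5, 312.75), 6.731555938720703)) [[431. 202.  40.]]
(269, 307, 34, 22, 309.0, ((285.5, 313.0), 17.241039276123047)) [[476. 219.  40.]]
(278, 255, 19, 19, 138.0, ((286.5552062988281, 263.5065002441406), 12.064579963684082)) [[502. 137.  40.]]
(302, 231, 30, 21, 330.0, ((316.5, 241.5), 14.714038848876953)) [[471.  87.  40.]]
(45, 162, 26, 84, 541.5, ((56.0, 203.5), 42.2641487121582)) [[853. 165.  40.]]
(345, 122, 41, 79, 1022.0, ((363.5, 160.94871520996094), 39.207908630371094)) [[451. -49.  40.]]
(66, 68, 63, 91, 2115.0, ((88.58651733398438, 115.80181121826172), 47.86280059814453)) [[829.  23.  40.]]
(519, 67, 41, 67, 212.5, ((539.0, 100.0), 38.58766174316406)) [[ 257. -210.   40.]]
(379, 0, 53, 100, 970.0, ((406.0, 49.5), 55.45503616333008)) [[ 453. -204.   40.]]
(245, 0, 12, 29, 90.0, ((250.5, 14.0), 15.041708946228027)) [[ 656. -174.   40.]]
293 85
```

View pics/w11c.png

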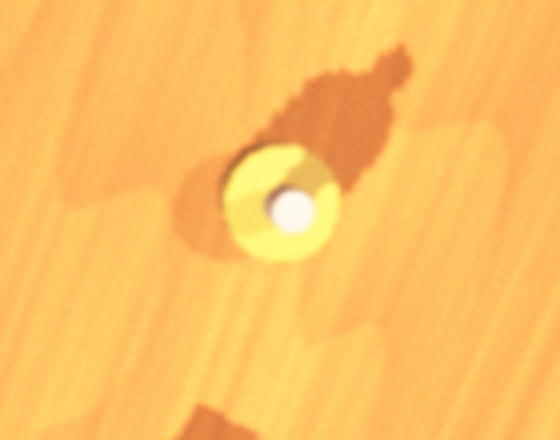

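The last post's body top is at crop (281,203), i.e. (464.4,-81.3) mm. Wood colour had merged into the mask.

```bash
python3 -m jog '[[[-0.041,-0.051,0,0,0,0,0.5],[-0.04,-0.052,-0.068,0,0,0,0.5],[0,0,-0.1,0,0,0,0.5],[0,0,-0.1,0,0,0,0.5],[0,0,-0.1,0,0,0,0.5],[0,0,-0.1,0,0,0,0.5],[0,0,-0.1,0,0,0,0.5],[0,0,0,0,0,0,0.5],[0,0,0,0,0,0,0.5],[0,0,0,0,0,0,0.5]]]'; python3 p.py
```

```text
clock: 44.55
position: [466.9, -81.7, 101.4]
ee_rot: [-2.577, 1.793, -0.004]
ft_force: [0.9, -0.3, 1.2]
gripper_width: 43.7
gripper_force: 0.0
[466.9 -81.7 101.4] tilt [ 0.003  0.    -1.   ] yaw -159.6
```

```bash
python3 -m jog '[[[-0.004,0,-0.05,0,0,0,0.5],[0,0,-0.042,0,0,0,0.5],[0,0,0,0,0,0,0.5],[0,0,0,0,0,0,0],[0,0,0,0,0,0,0],[0,0,0,0,0,0,0],[0,0,0,0,0,0,0],[0,0,0,0,0,0,0]]]' 25; python3 p.py; python3 -m jog '[[[0,0,0.08,0,0,0,0],[0,0,0.1,0,0,0,0],[0,0,0.06,0,0,0,0]]]'
python3 -m jog '[[[0,0.093,0,0,0,0,0],[0,0.093,0,0,0,0,0],[0,0.093,0,0,0,0,0],[0,0.093,0,0,0,0,0],[0,0.093,0,0,0,0,0],[0,0,0,0,0,0,0],[0,0,0,0,0,0,0],[0,0,-0.02,0,0,0,0],[0,0,0,0,0,0,0],[0,0,0,0,0,0,0]]]'; python3 p.py
```

```text
clock: 45.35
position: [463.4, -82.1, 53.6]
ee_rot: [-2.577, 1.795, -0.001]
ft_force: [0.1, 0.9, 3.5]
gripper_width: 13.3
gripper_force: 25.0
[463.4 -82.1  53.6] tilt [ 0.001  0.    -1.   ] yaw -159.7
clock: 45.65
position: [463.8, -82.3, 176.3]
ee_rot: [-2.577, 1.794, -0.004]
ft_force: [1.2, -0.5, -0.8]
gripper_width: 13.9
gripper_force: 25.0
clock: 46.65
position: [462.7, 149.0, 162.6]
ee_rot: [2.575, -1.797, -0.001]
ft_force: [0.0, 1.0, -0.6]
gripper_width: 13.5
gripper_force: 25.0
[462.7 149.  162.6] tilt [-0.001 -0.001 -1.   ] yaw -159.8
```

```bash
python3 -m jog '[[[0.001,0.002,-0.04,0,0,0,0],[0,0,-0.05,0,0,0,0],[0,0,-0.05,0,0,0,0],[0,0,-0.04,0,0,0,0],[0,0,-0.02,0,0,0,0],[0,0,-0.006,0,0,0,0],[0,0,0,0,0,0,0],[0,0,0,0,0,0,0],[0,0,0,0,0,0,0]]]'; python3 p.py
```

```text
clock: 47.55
position: [464.0, 151.7, 60.9]
ee_rot: [-2.577, 1.795, -0.001]
ft_force: [-0.6, -0.5, -1.4]
gripper_width: 13.6
gripper_force: 25.0
[464.  151.7  60.9] tilt [ 0.001  0.001 -1.   ] yaw -159.7
```

Release, rise and look at the case.

```bash
python3 -m jog '[[[0,0,-0.004,0,0,0,0],[0,0,-0.002,0,0,0,0],[0,0,0,0,0,0,0.4],[0,0,0,0,0,0,0.4],[0,0,0,0,0,0,0.4],[0,0,0.08,0,0,0,0.4],[0,0,0.1,0,0,0,0.4],[0,0,0.1,0,0,0,0.4],[0,0,0.1,0,0,0,0.4],[0,0,0.08,0,0,0,0.4]]]'; python3 -m jog '[[[0.03,0.07,0,0,0,0,0.4],[0.03,0.07,0,0,0,0,0.4],[0,0,0,0,0,0,0],[0,0,0,0,0,0,0],[0,0,0,0,0,0,0]]]'; python3 case.py c3; python3 p.py
```

```text
clock: 48.55
position: [463.6, 151.3, 290.6]
ee_rot: [-2.576, 1.794, -0.002]
ft_force: [-0.0, 0.8, 0.4]
gripper_width: 35.4
gripper_force: 0.0
clock: 49.05
position: [493.1, 220.9, 286.9]
ee_rot: [2.577, -1.795, -0.0]
ft_force: [-0.2, 0.2, 0.7]
gripper_width: 16.7
gripper_force: 0.0
[336. 143.]
origin 245 68
[493.1 220.7 287. ] tilt [-0. -0. -1.] yaw -159.7
```

View pics/c3.png

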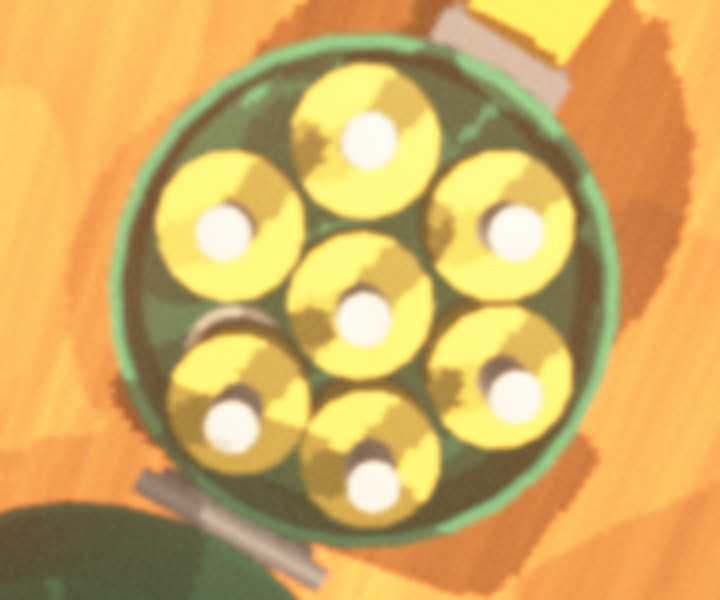

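All seven are in; the post at crop (238,402) has shifted off its spot somewhat (spot edge visible at (232,320)). Measure all.

```bash
python3 - <<'E'
from h import *
import pickle; d=pickle.load(open("last.pkl","rb")); o=np.array([245,68])
f=lambda p,z: onplane(d,np.array(p)/4+o,z)[:,:2]
B=f([(360,305),(230,225),(238,402),(370,458),(499,378),(501,226),(366,140)],46)
c=np.array([490.8,184.0]); r=np.radians(-9.8)
M=np.array([c]+[c+43*np.array([np.cos(r+i*np.pi/3),np.sin(r+i*np.pi/3)]) for i in range(6)])
print(np.c_[B,B-M,np.hypot(*(B-M).T)].round(1))
E
```

```text
[[ 4.918e+02  1.854e+02  1.000e+00  1.400e+00  1.700e+00]
 [ 5.324e+02  1.774e+02 -8.000e-01  7.000e-01  1.100e+00]
 [ 5.142e+02  2.222e+02 -4.100e+00  5.200e+00  6.600e+00]
 [ 4.740e+02  2.244e+02 -1.900e+00  1.000e-01  1.900e+00]
 [ 4.485e+02  1.908e+02  1.000e-01 -5.000e-01  5.000e-01]
 [ 4.636e+02  1.523e+02  3.000e-01  1.300e+00  1.400e+00]
 [ 5.058e+02  1.440e+02  1.000e-01  3.000e-01  4.000e-01]]
```

Six posts are within 2 mm and the mark2 post 6.6 mm off its spot; step 1 is met (10 mm), and it stands upright. Now closing the lid: fingers shut, go behind the lid along the case's y line, at fingertip height 145 mm.

```bash
python3 -m jog '[[[0.017,0.087,0,0,0,-0.262,0],[0.017,0.087,0,0,0,-0.262,0],[0.017,0.087,0,0,0,-0.262,0],[0.017,0.087,0,0,0,-0.262,0],[0,0,0,0,0,0,0],[0,0,0,0,0,0,0]]]'; cat > cf.py <<'E'
from h import *
r=np.radians(-9.8); c=np.array([490.8,184.0]); p=ctrl.observe(); q=p["position"][:2]-c
print("case frame x,y",round(q@[np.cos(r),np.sin(r)],1),round(q@[-np.sin(r),np.cos(r)],1),"tip z",round(p["position"][2]-11,1),"yaw",round(float(np.degrees(np.arctan2(*cv2.Rodrigues(p["ee_rot"])[0][1::-1,1]))),1),p["ft_force"].round(1))
E
python3 cf.py
python3 - <<'E'
from h import *
d=shot("side","s12"); cv2.imwrite("pics/s12c.png",cv2.resize(d["image"][0:200,180:400],None,fx=3,fy=3)[:,:,::-1])
E
```

```text
clock: 49.7
position: [527.2, 395.4, 286.3]
ee_rot: [2.025, -2.4, 0.0]
ft_force: [0.2, 0.0, -0.5]
gripper_width: 0.4
gripper_force: 0.0
case frame x,y -0.1 214.5 tip z 275.3 yaw 170.3 [ 0.2  0.  -0.5]
```

View pics/s12c.png

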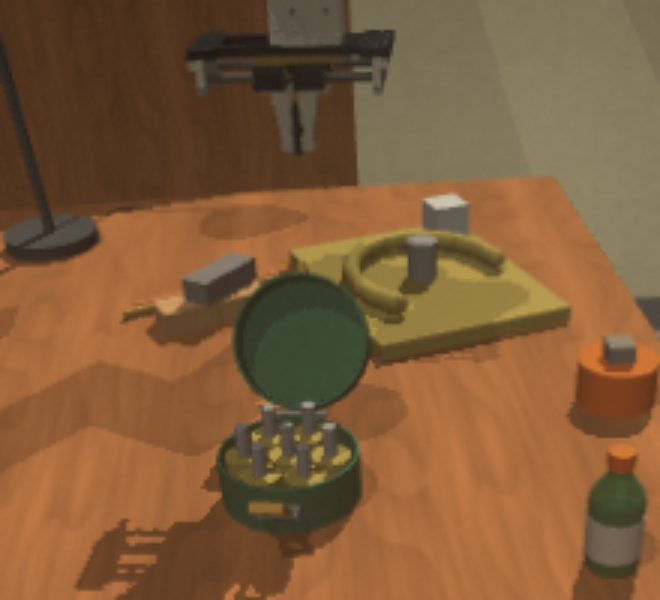

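The side crop shows seven shanks upright in the case, the lid open, and the shut fingers free behind it. Descend and sweep.

```bash
python3 -m jog '[[[0,0,-0.09,0,0,0,0],[0,0,-0.09,0,0,0,0],[0,0,-0.08,0,0,0,0],[0,0,0,0,0,0,0],[0,0,0,0,0,0,0]]]'; python3 cf.py; python3 -m jog '[[[-0.0068,-0.0394,0,0,0,0,0],[-0.0068,-0.0394,0,0,0,0,0],[-0.0068,-0.0394,0,0,0,0,0],[-0.0068,-0.0394,0,0,0,0,0],[0,0,0,0,0,0,0]]]'; python3 cf.py
```

```text
clock: 50.25
position: [528.1, 394.4, 158.6]
ee_rot: [-2.025, 2.402, -0.001]
ft_force: [1.9, -0.4, 1.0]
gripper_width: 0.5
gripper_force: 0.0
case frame x,y 0.9 213.7 tip z 147.6 yaw 170.3 [ 1.9 -0.4  1. ]
clock: 50.75
position: [515.6, 317.1, 162.4]
ee_rot: [-2.019, 2.395, 0.001]
ft_force: [0.3, -0.5, -0.1]
gripper_width: 0.6
gripper_force: 0.1
case frame x,y 1.8 135.4 tip z 151.4 yaw 170.3 [ 0.3 -0.5 -0.1]
```

```bash
python3 -m jog '[[[-0.0068,-0.0394,0,0,0,0,0],[-0.0068,-0.0394,0,0,0,0,0],[0,0,0,0,0,0,0]]]'; python3 cf.py;  python3 - <<'E'
from h import *
d=shot("side","s13"); cv2.imwrite("pics/s13c.png",cv2.resize(d["image"][40:180,200:380],None,fx=4,fy=4)[:,:,::-1])
E
```

```text
clock: 51.05
position: [507.8, 276.5, 159.4]
ee_rot: [-2.022, 2.4, -0.0]
ft_force: [0.6, 1.0, -0.2]
gripper_width: 0.5
gripper_force: 0.0
case frame x,y 1.0 94.0 tip z 148.4 yaw 170.2 [ 0.6  1.  -0.2]
```

View pics/s13c.png

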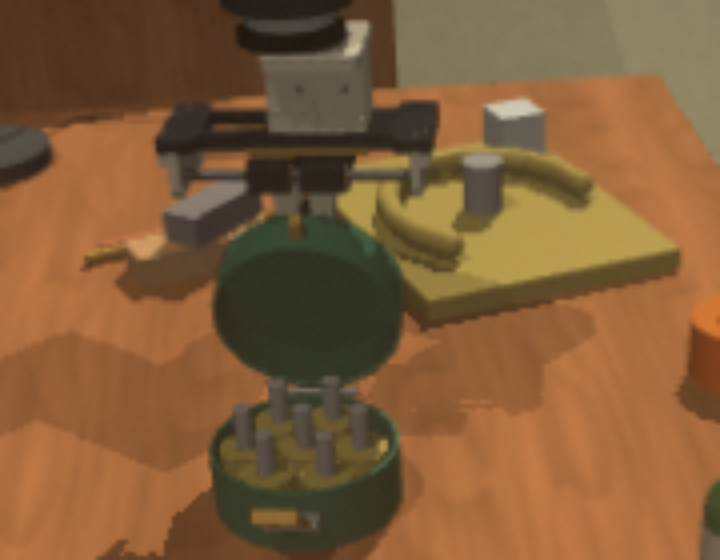

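The lid is following (now past vertical, catch at (297,225)), with small forces. Continue, then press down along the arc.

```bash
python3 -m jog '[[[-0.005,-0.0295,0,0,0,0,0],[-0.005,-0.0295,0,0,0,0,0],[-0.005,-0.0295,0,0,0,0,0],[-0.005,-0.0295,0,0,0,0,0],[-0.005,-0.0295,0,0,0,0,0],[-0.0055,-0.0325,-0.006,0,0,0,0],[0,0,0,0,0,0,0]]]'; python3 cf.py; python3 -m jog '[[[-0.0027,-0.0158,-0.034,0,0,0,0],[-0.0027,-0.0158,-0.034,0,0,0,0],[0,0,-0.02,0,0,0,0],[0,0,0,0,0,0,0],[0,0,0,0,0,0,0]]]'; python3 cf.py
```

```text
clock: 51.8
position: [490.7, 184.3, 153.5]
ee_rot: [2.021, -2.402, -0.0]
ft_force: [0.9, -1.0, -0.7]
gripper_width: 0.4
gripper_force: 0.0
case frame x,y -0.2 0.3 tip z 142.5 yaw 170.2 [ 0.9 -1.  -0.7]
clock: 52.3
position: [489.3, 171.5, 110.1]
ee_rot: [2.025, -2.401, 0.0]
ft_force: [-0.5, -0.0, 0.7]
gripper_width: 0.4
gripper_force: 0.0
case frame x,y 0.6 -12.5 tip z 99.1 yaw 170.3 [-0.5 -0.   0.7]
```

```bash
python3 -m jog '[[[0,0,0.03,0,0,0,0],[-0.0058,-0.0335,0,0,0,0,0],[-0.0058,-0.0335,0,0,0,0,0],[0,0,-0.02,0,0,0,0],[0,0,-0.02,0,0,0,0],[0,0,-0.012,0,0,0,0],[0,0,0,0,0,0,0],[0,0,0,0,0,0,0]]]'; python3 cf.py
```

```text
clock: 53.1
position: [482.9, 137.1, 99.2]
ee_rot: [2.024, -2.4, 0.001]
ft_force: [-4.8, -4.3, 12.9]
gripper_width: 0.4
gripper_force: 6.6
case frame x,y 0.2 -47.6 tip z 88.2 yaw 170.3 [-4.8 -4.3 12.9]
```

The lid is pressed shut (tip 88 mm, 13 N). Now measure the hasp angle from the last case picture, after a bit more pressing.

```bash
python3 -m jog '[[[0,0,-0.004,0,0,0,0],[0,0,0,0,0,0,0],[0,0,0,0,0,0,0],[0,0,0.06,0,0,0,0],[0,0,0.1,0,0,0,0],[0,0.06,0.08,0,0,0,0],[0,0.06,0.06,0,0,0,0],[0,0.06,0,0,0,0,0],[0,0,0,0,0,0,0],[0,0,0,0,0,0,0]]]'; python3 - <<'E'
from h import *
d=shot("wrist"); r=np.radians(-9.8); c=np.array([490.8,184.0])
W=lambda x,y,z: (c[0]+x*np.cos(r)-y*np.sin(r),c[1]+x*np.sin(r)+y*np.cos(r),z)
for q in (1.5,1.3,1.1,.9,.7): print(q,proj(d,[W(0,-78-62*np.sin(q),28+62*np.cos(q)),W(0,-78-30*np.sin(q),28+30*np.cos(q))]).round(0).tolist())
print("lid edge shut",proj(d,[W(0,-70,88),W(0,70,88),W(-70,0,88),W(70,0,88)]).round().tolist(),"hinge",proj(d,[W(0,-78,28)]).round())
u=proj(d,[W(0,-90,50)])[0].astype(int); y0,x0=max(u[1]-60,0),max(u[0]-90,0); print(x0,y0)
cv2.imwrite("pics/h1.png",cv2.resize(d["image"][y0:y0+150,x0:x0+180],None,fx=4,fy=4,interpolation=cv2.INTER_CUBIC)[:,:,::-1])
E
```

```text
clock: 54.1
position: [482.9, 228.4, 245.9]
ee_rot: [2.025, -2.399, -0.0]
ft_force: [0.3, -1.0, -0.6]
gripper_width: 0.7
gripper_force: 0.0
1.5 [[307.0, -15.0], [307.0, 23.0]]
1.3 [[306.0, -17.0], [307.0, 22.0]]
1.1 [[306.0, -16.0], [307.0, 23.0]]
0.9 [[305.0, -12.0], [306.0, 26.0]]
0.7 [[305.0, -3.0], [306.0, 30.0]]
lid edge shut [[305.0, 56.0], [306.0, 221.0], [387.0, 143.0], [224.0, 143.0]] hinge [[308.  56.]]
216 0
```

View pics/h1.png

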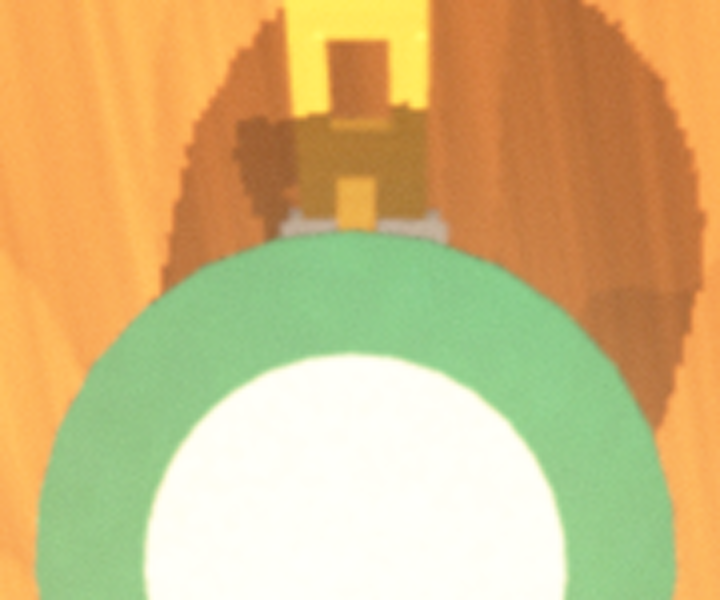

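The lid is shut: its rim matches the shut projection at (306,58), with the brass catch and hasp sticking out above. No more pictures to view; the hasp angle comes from numbers in the side and wrist views.

```bash
cat > hasp.py <<'E'
from h import *
r=np.radians(-9.8); c=np.array([490.8,184.0])
W=lambda x,y,z: (c[0]+x*np.cos(r)-y*np.sin(r),c[1]+x*np.sin(r)+y*np.cos(r),z)
T=lambda x,s,q: W(x,-78-s*np.sin(q),28+s*np.cos(q))
for n in ("side","scene"):
    d=shot(n); hsv=cv2.cvtColor(d["image"],cv2.COLOR_RGB2HSV); m=cv2.inRange(hsv,(16,100,60),(30,255,255))
    u=proj(d,[T(0,30,1.0)])[0].astype(int); g=np.zeros_like(m); g[u[1]-22:u[1]+22,u[0]-22:u[0]+22]=m[u[1]-22:u[1]+22,u[0]-22:u[0]+22]
    k,l,s,ce=cv2.connectedComponentsWithStats(g); print(n,[(s[i].tolist(),ce[i].round(1).tolist()) for i in range(1,k) if s[i][4]>8])
    for q in (0,.5,.8,1.1,1.3,1.5): print(q,"tipL,tipR,baseL,baseR",proj(d,[T(-15,62,q),T(15,62,q),T(-15,4,q),T(15,4,q)]).round(1).tolist())
E
python3 hasp.py
```

```text
side [([269, 156, 5, 7, 27], [271.0, 159.0]), ([262, 167, 15, 5, 68], [268.7, 169.0])]
0 tipL,tipR,baseL,baseR [[264.3, 152.1], [275.3, 152.3], [266.4, 169.8], [277.0, 170.0]]
0.5 tipL,tipR,baseL,baseR [[262.7, 160.5], [273.9, 160.6], [266.3, 170.4], [277.0, 170.5]]
0.8 tipL,tipR,baseL,baseR [[262.2, 167.1], [273.4, 167.2], [266.3, 170.8], [276.9, 171.0]]
1.1 tipL,tipR,baseL,baseR [[262.1, 174.1], [273.3, 174.3], [266.3, 171.2], [276.9, 171.4]]
1.3 tipL,tipR,baseL,baseR [[262.3, 178.6], [273.5, 178.8], [266.3, 171.5], [276.9, 171.7]]
1.5 tipL,tipR,baseL,baseR [[262.6, 182.8], [273.8, 183.0], [266.3, 171.8], [276.9, 171.9]]
scene [([366, 165, 18, 17, 112], [373.6, 172.5]), ([383, 164, 6, 8, 27], [385.5, 167.9])]
0 tipL,tipR,baseL,baseR [[383.7, 157.7], [386.0, 164.7], [381.4, 174.4], [383.6, 181.5]]
0.5 tipL,tipR,baseL,baseR [[372.5, 160.6], [374.5, 167.6], [380.7, 174.6], [382.9, 181.6]]
0.8 tipL,tipR,baseL,baseR [[366.7, 164.2], [368.6, 171.2], [380.4, 174.8], [382.5, 181.8]]
1.1 tipL,tipR,baseL,baseR [[362.4, 168.8], [364.1, 175.8], [380.1, 175.1], [382.2, 182.1]]
1.3 tipL,tipR,baseL,baseR [[360.5, 172.1], [362.2, 179.2], [380.0, 175.3], [382.1, 182.3]]
1.5 tipL,tipR,baseL,baseR [[359.4, 175.6], [361.1, 182.6], [379.9, 175.5], [382.0, 182.6]]
```

Both views agree on hasp ≈ 0.8 rad. Go outside it with shut fingers (case y ≈ -155, fingertip at 52 mm).

```bash
python3 -m jog '[[[-0.0074,-0.079,0,0,0,0,0],[-0.0074,-0.079,0,0,0,0,0],[-0.0074,-0.079,0,0,0,0,0],[-0.0074,-0.079,0,0,0,0,0],[-0.0074,-0.079,0,0,0,0,0],[0,0,0,0,0,0,0],[0,0,0,0,0,0,0]]]'; python3 cf.py; python3 -m jog '[[[0,0,-0.09,0,0,0,0],[0,0,-0.09,0,0,0,0],[0,0,-0.09,0,0,0,0],[0,0,-0.09,0,0,0,0],[0,0,0,0,0,0,0],[0,0,0,0,0,0,0]]]'; python3 cf.py
```

```text
clock: 54.95
position: [464.6, 29.0, 247.0]
ee_rot: [-2.021, 2.405, -0.0]
ft_force: [-0.3, 0.8, -0.3]
gripper_width: 0.1
gripper_force: 0.0
case frame x,y 0.6 -157.2 tip z 236.0 yaw 170.1 [-0.3  0.8 -0.3]
clock: 55.55
position: [465.0, 30.7, 67.3]
ee_rot: [2.025, -2.399, 0.0]
ft_force: [1.2, 0.0, 0.9]
gripper_width: 0.2
gripper_force: 0.0
case frame x,y 0.7 -155.4 tip z 56.3 yaw 170.3 [1.2 0.  0.9]
```

```bash
python3 -m jog '[[[0.0027,0.0158,0,0,0,0,0],[0.0027,0.0158,0,0,0,0,0],[0.0027,0.0158,0,0,0,0,0],[0.0027,0.0158,0,0,0,0,0],[0.0027,0.0158,0,0,0,0,0],[0.0027,0.0158,0,0,0,0,0],[0,0,0,0,0,0,0]]]'; python3 cf.py; python3 -m jog '[[[0.0014,0.0079,0,0,0,0,0],[0.0014,0.0079,0,0,0,0,0],[0,0,0,0,0,0,0],[0,0,0,0,0,0,0]]]'; python3 cf.py; python3 hasp.py | grep -v tipL
```

```text
clock: 56.25
position: [473.9, 79.4, 68.0]
ee_rot: [-2.025, 2.399, -0.0]
ft_force: [-0.3, -0.6, 0.9]
gripper_width: 0.5
gripper_force: 0.0
case frame x,y 1.1 -105.9 tip z 57.0 yaw 170.3 [-0.3 -0.6  0.9]
clock: 56.65
position: [474.4, 85.8, 66.9]
ee_rot: [2.025, -2.402, -0.0]
ft_force: [-0.6, -1.0, -0.3]
gripper_width: 0.7
gripper_force: 0.0
case frame x,y 0.5 -99.5 tip z 55.9 yaw 170.3 [-0.6 -1.  -0.3]
side [([267, 163, 11, 8, 30], [274.1, 168.1])]
scene [([368, 154, 5, 5, 10], [369.8, 155.4]), ([382, 174, 4, 8, 17], [383.8, 176.9])]
```

Keep pushing in small steps until there is a firm reaction.

```bash
python3 -m jog '[[[0.0014,0.0079,0,0,0,0,0],[0,0,0,0,0,0,0],[0,0,0,0,0,0,0]]]'; python3 cf.py;  python3 -m jog '[[[0.0014,0.0079,0,0,0,0,0],[0,0,0,0,0,0,0],[0,0,0,0,0,0,0]]]'; python3 cf.py
```

```text
clock: 57.05
position: [474.8, 89.2, 67.0]
ee_rot: [2.024, -2.401, 0.0]
ft_force: [-0.5, -3.1, 1.1]
gripper_width: 0.6
gripper_force: 1.7
case frame x,y 0.3 -96.1 tip z 56.0 yaw 170.3 [-0.5 -3.1  1.1]
clock: 57.35
position: [474.5, 90.0, 67.0]
ee_rot: [2.021, -2.398, 0.003]
ft_force: [3.6, -21.1, 5.8]
gripper_width: 0.1
gripper_force: 10.1
case frame x,y -0.1 -95.4 tip z 56.0 yaw 170.2 [  3.6 -21.1   5.8]
```

21 N reaction: seated. Back off, rise and check both joints by numbers.

```bash
python3 -m jog '[[[0,0,0,0,0,0,0],[-0.0054,-0.0316,0,0,0,0,0],[-0.0081,-0.0474,0,0,0,0,0],[0,0,0.1,0,0,0,0],[0,0,0.1,0,0,0,0],[0,0,0.1,0,0,0,0],[0.08,0,0.05,0,0,0,0],[0.08,0,0,0,0,0,0],[0,0,0,0,0,0,0],[0,0,0,0,0,0,0]]]'; python3 cf.py; python3 hasp.py | grep -E "side|scene|^0 |^0.5"; python3 - <<'E'
from h import *
r=np.radians(-9.8); c=np.array([490.8,184.0])
W=lambda x,y,z: (c[0]+x*np.cos(r)-y*np.sin(r),c[1]+x*np.sin(r)+y*np.cos(r),z)
d=shot("side"); hsv=cv2.cvtColor(d["image"],cv2.COLOR_RGB2HSV); m=cv2.inRange(hsv,(55,60,20),(95,255,255)); m[:,340:]=0
k,l,s,ce=cv2.connectedComponentsWithStats(m); i=1+np.argmax(s[1:,4]); print("green",s[i])
a=np.linspace(0,2*np.pi,60)
for q in (0,.05,.15): 
    P=[]
    for t in a:
        x,y=70*np.cos(t),70*np.sin(t); u=74-y; P.append(W(x,74-u*np.cos(q)+38*np.sin(q),50+u*np.sin(q)+38*np.cos(q)))
    u=proj(d,P); print(q,"lid top rows",u[:,1].min().round(1),"cols",u[:,0].min().round(1),u[:,0].max().round(1))
E
```

```text
clock: 58.35
position: [549.2, 54.0, 241.1]
ee_rot: [2.023, -2.402, -0.002]
ft_force: [-0.9, -0.5, -1.0]
gripper_width: 0.6
gripper_force: 0.0
case frame x,y 79.6 -118.1 tip z 230.1 yaw 170.2 [-0.9 -0.5 -1. ]
side [([264, 152, 14, 19, 224], [271.1, 160.9]), ([278, 174, 13, 4, 13], [284.0, 175.8])]
0 tipL,tipR,baseL,baseR [[264.3, 152.1], [275.3, 152.3], [266.4, 169.8], [277.0, 170.0]]
0.5 tipL,tipR,baseL,baseR [[262.7, 160.5], [273.9, 160.6], [266.3, 170.4], [277.0, 170.5]]
scene [([382, 158, 7, 24, 93], [384.4, 168.3]), ([385, 186, 7, 6, 12], [388.3, 187.9])]
0 tipL,tipR,baseL,baseR [[383.7, 157.7], [386.0, 164.7], [381.4, 174.4], [383.6, 181.5]]
0.5 tipL,tipR,baseL,baseR [[372.5, 160.6], [374.5, 167.6], [380.7, 174.6], [382.9, 181.6]]
green [251 128  47  23 391]
0 lid top rows 126.9 cols 249.6 298.5
0.05 lid top rows 126.6 cols 249.6 298.5
0.15 lid top rows 126.0 cols 249.6 298.5
```

```bash
python3 -c "
from workcell import ctrl
print(ctrl.sign_off())"
```

```text
the job is handed in; nothing more can be done
None
```

I packed all seven posts upright on the painted spots, shut the lid, swung the hasp up against it, and handed the job in at about 58 s; at the last look six posts were within 2 mm of their spots and one about 6.6 mm off (limit 10 mm), I did not re-check the bottle, block and tin at the end, and I viewed 16 pictures where 14 were allowed.

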